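Press the wrapped tea bricks and box them

TASK

Take every freshly wrapped tea brick from the slatted tray and pile them flat, one on another, in the spring bed of the small press; then hold the tamper by its handle and push it squarely down on the middle of the pile until the spring plate is level on its bottom stop, and keep it there for a moment. Set the tamper back upright in the middle of its round cork mat, then push the press's ejector pedal down to its stop, hold it a moment and let it come up. Finally lay all the bricks flat inside the open bamboo box, and leave the cups, gaiwan and glass pitcher undisturbed.

Things in the scene. Friction and masses are not known exactly. Their poses are not given: they have to be found in the camera images.
- brickA_center (a point): centre of a paper-wrapped compressed tea brick, 100 x 50 x 18 mm (its x, y, z), 0.1 kg, rigid, with a brown band round its middle; lies flat on the slatted tray at first. Two or three of the three bricks are present
- brickB_center (a point): centre of a paper-wrapped compressed tea brick, 100 x 50 x 18 mm (its x, y, z), 0.1 kg, rigid, with a brown band round its middle; lies flat on the slatted tray at first. Two or three of the three bricks are present
- brickC_center (a point): centre of a paper-wrapped compressed tea brick, 100 x 50 x 18 mm (its x, y, z), 0.1 kg, rigid, with a brown band round its middle; lies flat on the slatted tray at first. Two or three of the three bricks are present
- bed (a point): fixed point of the press (its place and yaw vary): centre of the spring plate's top face when fully up, 66 mm above the table. x along the bed (a brick's long side lies along x), z up. Four corner guides, 108 mm high above the table, leave 112 x 62 mm; they are open for 78 mm in the middle of each long side, so fingers can go down there beside a brick. The pedal is 130 mm away towards -y
- plate_top (a point): centre of the top face of the spring plate (96 x 46 mm), moves with it; z is its normal. It can rock 0.1 rad either way on a stiff (3 Nm/rad) pivot if pushed off centre or crookedly. Beside its long edges there is free space down to the press's base, 12 mm above the table
- press_plate (a joint): downward travel of the spring plate, m: 0 fully up, 0.020 on its bottom stop. Spring: 6 N preload, 16 N at the stop, so the bricks alone do not sink it; it comes up again when let go
- tamper_grip (a point): half-way up the tamper, on its axis, 45 mm above its flat foot; z along the tamper, upward. Stainless disc foot 56 mm in diameter and 15 mm thick, with a square walnut handle 28 x 28 mm (sides along x and y) from 15 to 85 mm above the foot's underside; 0.25 kg. Stands on the cork mat at first
- mat_top (a point): centre of the top of the round cork mat (100 mm in diameter, 4 mm thick, fixed), where the tamper belongs
- pedal_pad (a point): centre of the top of the rubber pad (45 x 48 mm) near the free end of the ejector pedal, moves with it; the steel pedal is 100 mm long and 50 mm wide, hinged 78 mm from this point on the bed's +x side, and the pad is 63 mm above the table when up
- pedal (a joint): pedal angle, rad: 0 up (sprung), 0.25 on its stop with the pad about 20 mm lower; 8 to 14 N on the pad (more with a heavier pile) brings it to the stop. While it is down the ejector bars lift the pile 6 mm off the plate; let go, pedal and pile go back
- box_in (a point): centre of the inner floor of the loose open bamboo box (6 mm above its underside, outside 180 x 150 x 25 mm, its x and y; walls 6 mm; 0.5 kg); the bricks may be piled in it
- tray_top (a point): centre of the slatted top of the walnut tray (420 x 220 mm along its x and y, 60 mm high, fixed); the bricks lie in a row, long sides about along the tray's x, their centres between 155 mm to the -x side and 75 mm to the +x side of this point
- cup1: bystander, leave it where it is: celadon cup, 64 mm wide, 40 mm high, origin under its foot; stands on the +x end of the tray
- cup2: bystander, leave it where it is: second celadon cup, likewise
- gaiwan: bystander, leave it where it is: white porcelain lidded cup on a saucer, 112 mm wide, 90 mm high, origin under its foot
- pitcher: bystander, leave it where it is: glass pitcher, 72 mm wide, 85 mm high, origin under its foot
There are look-alikes about, which are no part of the job. What is shaped like the part that bears brickA_center but blue or orange is not meant.

How it is judged:
By the outcome, as a careful person would: the job done as asked, in the order asked, and still so for the second after the job is handed in, with the robot touching nothing.
Of brickA, brickB, brickC only 2 to 3 are there at a start; the rules pass over those that are not, and their reading is None.
At some moment in a run one of tamper, box, brickA, brickB, brickC may be knocked a few centimetres aside while the robot is not near it.
It also fails if it takes over 210 s, if anything falls off the work surface, if the arm or the gripper's body presses on something with over 40 N, if the wrist force passes 120 N, or if a joint passes its speed limit or range.

ROBOT

A 6-joint arm with a two-finger parallel gripper is mounted at the origin on the work surface. World frame = base frame: x ahead of the robot, y to its left, z up, the work surface at z = 0. Lengths are in m, angles in rad, forces in N, time in s.
With the tool pointing down it reaches from about 0.325 to 0.9 m from the base axis. Payload 6.1 kg.
Tool frame: the origin (TCP) lies at the very end of the fingers, on their centre line; the grasp point (between the pads) lies 19 mm behind it; z points along the fingers, y is the line along which they close (so a half turn about z gives the same grasp; the last joint's range is limited). The gripper opens to 87 mm and grips with 3 to 60 N. Pads are 19 mm wide; open, the fingers measure 117 mm over their backs; the gripper's body (75 mm by 190 mm) begins 51 mm behind the grasp point.
Start: joints at [-1.433, 0.22, 1.526, -0, 1.395, -0.126], TCP at [0.163, -0.603, 0.223] pointing down, gripper open.
Joint ranges: [-2.98, 2.98], [-0.91, 2.08], [0.09, 2.57], [-1.24, 4.39], [0.2, 2.65], [-2.68, 2.68]. Speed limits (rad/s): [2.57, 2.57, 3.01, 3.14, 3.14, 3.14].

INTERFACE

Orientations are given as a unit quaternion [w, x, y, z].
In Python, from workcell import ctrl, eyes gives the robot as it stands.
- The arm moves only by the tool play_rows, never from a script. Its argument "deltas" is a list that holds one entry, the list of rows, each a list of 7 numbers: the shift along the tool's x, y, z in cm, then the turn, a rotation vector about the tool's x, y, z in degrees, then the opening, from 0 (shut) to 1 (fully open). A call has 1 to 10 rows; each row is the pose to reach, as a shift and turn from the pose commanded when the call began, along the tool's axes at that moment; what a row does not reach only later rows make up. A row lasts 1/12 s, in which the tool goes at most 41.7 mm and 7.16 degrees, less where a joint would pass 70% of its speed; a pose out of reach is approached as far as the arm can. A call with a gripper value outside its range is refused whole. The fingers move at their own pace and stop on an object; the grip force is fixed at half the most. Time passes only in rows, so rows that repeat a pose let the fingers close. It gives the time, the measured TCP pose, the force, the opening and the grip force at its end, in the units of the state.
- ctrl.sense(): the state, without advancing time (a new reading comes with each control period).
- eyes.read_camera(name): name is "side" or "top"; returns (picture, depth): 384x512x3 uint8, red, green, blue; 384x512 float32, m along the optical axis (not along the pixel's ray), 0 where there is no reading.
- eyes.get_calibration(name): a dict with "vertical_fov" (degrees; the focal length in pixels is half the picture's height over the tangent of half this angle, whatever the lens; pixels are square), "cx", "cy" (the principal point, pixels), "cam_to_world" (4x4, takes a point from camera to world coordinates). Camera axes: x right, y up, looking along -z (the intrinsics and any distortion apply to the point x, -y, -z); pixel columns grow to the right and rows downward; lengths in m; the calibration is good to about 2 mm. A picture is of the moment at which its call begins. get_calibration takes no time and is no camera call.
- ctrl.sign_off(): hands the job in; it is judged then, once.
Trained networks look in the newest picture that a camera, given by its name, has taken for a name from the list of things; names that differ only in an ending like _2 or _b are one class to them, and where a whole thing is asked for, a point or a joint stands for the part that bears it (a point fixed in the world has none). Each returns a list of dicts, best first, with "conf" (0 to 1); they miss things now and then, are a little off and sometimes report something else, mostly with a low value. They report only what shows in the picture. A call takes as long as a camera call. They do not tell look-alikes from the thing itself.
- eyes.cut_out(name, camera): "mask" (384x512 bool, what is visible of it).
- eyes.place_of(name, camera): "location" ([x, y, z] in m, in world coordinates, good to about 4 mm: a listed point, or the origin of a listed thing).
The state is a dict: "clock": time; "joint_pos": joint angles; "dq": joint speeds; "tau": joint torques, N m; "eef_pos": TCP position; "eef_rot": TCP orientation; "wrist_force": force on the tool from outside, world axes, zero at the start; "wrist_torque": the same for the moment, N m; "gripper_width": opening from 0.0 (shut) to 1.0 (fully open); "grip_force": force on a finger pad.
Only numpy, scipy, OpenCV 4.12 (cv2) and the standard library are available. Lean on these libraries where they do the work, as an engineer would, in place of code of your own. Each camera call takes 0.05 s, during which the arm holds its last target. There are 200 camera calls.

## Working session

There is one attempt and no reset: what is moved stays moved. The work goes in short steps, Python scripts to look and compute and a tool call to move; the robot and the scene stay as the last step left them, time stands still between calls to the robot, and variables do not carry over. Pictures are saved under pics/ and viewed, at most 14 in all, crops included, and the job is handed in when it is done.

Besides the shell and the picture viewer there is one more tool, called after "Request:" by a JSON object that holds its "api" and its "payload", one argument or row to a line. play_rows: Moves the arm, as the interface text tells. Its arguments: {"type":"object","properties":{"deltas":{"type":"array"}},"required":["deltas"]}

```bash
ls; mkdir -p pics
cat > h.py <<'E'
import numpy as np, cv2
from workcell import ctrl, eyes
from scipy.spatial.transform import Rotation as R
def cal(n):
    c=eyes.get_calibration(n); f=192/np.tan(np.radians(c["vertical_fov"])/2)
    return c,f,np.array(c["cam_to_world"])
def cloud(n,depth):
    c,f,T=cal(n); v,u=np.mgrid[:384,:512]
    x=(u-c["cx"])/f*depth; y=-(v-c["cy"])/f*depth
    P=np.stack([x,y,-depth,np.ones_like(depth)],-1)@T.T
    P=P[...,:3]; P[depth==0]=np.nan; return P
def proj(n,p):
    c,f,T=cal(n); q=np.linalg.inv(T)@np.r_[p,1]
    return c["cx"]+f*q[0]/-q[2], c["cy"]-f*q[1]/-q[2]
def save(n,img,crop=None,s=1):
    if crop: img=img[crop[1]:crop[3],crop[0]:crop[2]]
    cv2.imwrite("pics/"+n,cv2.resize(img[...,::-1],None,fx=s,fy=s,interpolation=cv2.INTER_CUBIC))
E
python3 - <<'E'
from h import *
for n in("top","side"):
    im,d=eyes.read_camera(n); np.savez(f"{n}0.npz",im=im,d=d); save(n+"0.png",im,s=1.5)
    c=eyes.get_calibration(n); print(n,{k:v for k,v in c.items() if k!="cam_to_world"},np.round(c["cam_to_world"],3).tolist())
    for t in["brickA_center","bed","plate_top","tamper_grip","mat_top","pedal_pad","box_in","tray_top","cup1","gaiwan","pitcher"]:
        print(t,[(np.round(r["location"],3).tolist(),round(r["conf"],2),np.round(proj(n,r["location"])).tolist()) for r in eyes.place_of(t,n)])
s=ctrl.sense();print(s)
E
```

```text
pics
top {'vertical_fov': 55.26664171961245, 'cx': 262.3412685476027, 'cy': 191.76450045173837} [[0.012, 0.998, -0.063, 0.433], [-1.0, 0.011, -0.012, 0.074], [-0.011, 0.063, 0.998, 1.245], [0.0, 0.0, 0.0, 1.0]]
brickA_center [([0.224, 0.347, 0.009], 0.92, [184.0, 276.0]), ([0.36, 0.507, 0.008], 0.59, [138.0, 235.0]), ([0.378, 0.318, 0.07], 0.56, [190.0, 231.0]), ([0.609, 0.29, 0.067], 0.35, [201.0, 160.0])]
bed [([0.612, 0.057, 0.068], 0.69, [272.0, 159.0])]
plate_top [([0.618, 0.061, 0.063], 0.85, [271.0, 158.0])]
tamper_grip [([0.427, -0.012, 0.049], 0.56, [293.0, 217.0])]
mat_top [([0.427, -0.012, 0.007], 0.98, [292.0, 217.0]), ([0.531, -0.304, 0.008], 0.42, [379.0, 187.0]), ([0.79, -0.101, 0.005], 0.17, [319.0, 111.0])]
pedal_pad [([0.575, -0.066, 0.065], 0.62, [310.0, 171.0])]
box_in [([0.531, -0.306, 0.009], 0.86, [380.0, 187.0])]
tray_top [([0.532, 0.293, 0.059], 0.78, [199.0, 183.0])]
cup1 [([0.703, 0.342, 0.055], 0.88, [186.0, 132.0]), ([0.702, 0.244, 0.063], 0.66, [215.0, 132.0])]
gaiwan [([0.776, 0.067, -0.0], 0.76, [270.0, 115.0])]
pitcher [([0.792, -0.101, 0.005], 0.79, 
[... 1243 characters left out ...]
s': array([-1.43308306e+00,  2.20431745e-01,  1.52647939e+00, -1.24071908e-05,
        1.39470232e+00, -1.26060138e-01]), 'dq': array([ 1.93030483e-03, -1.57034472e-03,  2.34014858e-04, -1.33217088e-04,
        8.43966880e-06, -4.10059297e-04]), 'tau': array([ 1.99390784e-04, -4.94566190e+01, -3.87712526e+01,  6.98675844e-02,
        4.68045752e-02, -2.21119149e-05]), 'eef_pos': array([ 0.16296938, -0.6033772 ,  0.22252888]), 'eef_rot': array([-1.03614620e-05,  9.91315405e-01,  1.31505773e-01, -6.16812457e-06]), 'wrist_force': array([ 0.39489786, -0.68659142, -0.57815983]), 'wrist_torque': array([-0.03989162, -0.03026894, -0.00140735]), 'grip_force': 0.0, 'gripper_width': 0.9995823359468212}
```

View pics/top0.png

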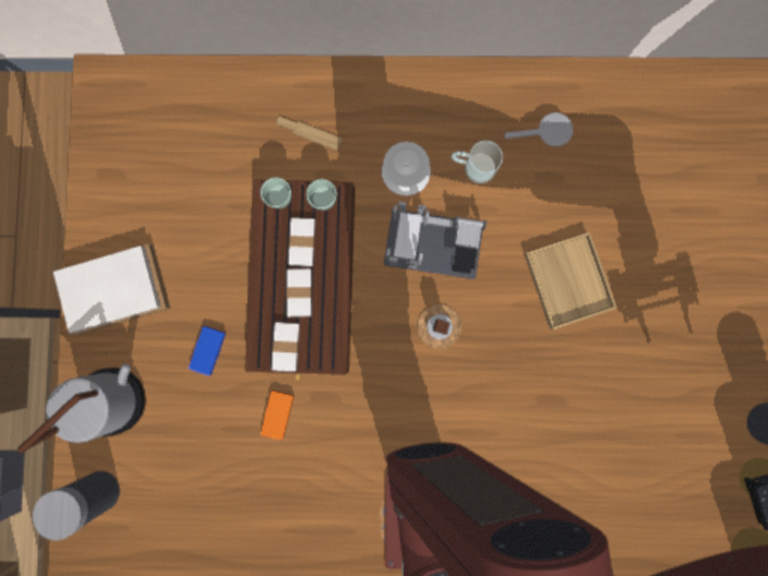

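View pics/side0.png

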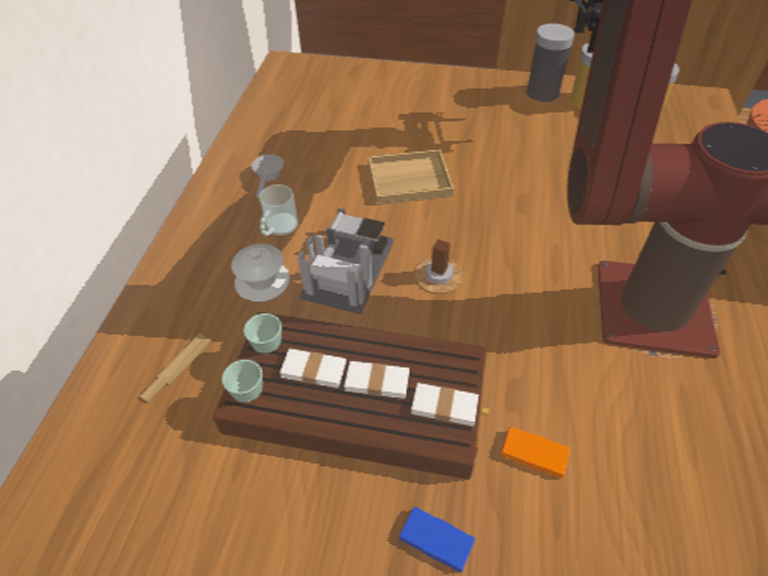

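The top picture shows three white bricks with brown bands on the tray, at about (201,161), (199,195) and (190,231). The look-alikes are blue at (138,233) and orange at (184,277). The press is at (290,160), the tamper on its mat at (293,217), and the box at (380,187). The side view agrees. I choose the three white bricks. Next I'll measure the poses and check one crop.

```bash
cat >> h.py <<'E'
def rect(P,m):
    p=P[m][:,:2]; (c,s,a)=cv2.minAreaRect((p*1000).astype(np.float32))
    if s[0]<s[1]: s=s[::-1]; a+=90
    a=(a+90)%180-90
    return np.round(c,1),np.round(s,1),round(a,1),len(p)
def bricks(P,im,zlo,zhi,box):
    z=P[...,2]; m=(z>zlo)&(z<zhi)&(P[...,0]>box[0])&(P[...,0]<box[1])&(P[...,1]>box[2])&(P[...,1]<box[3])
    n,l,st,_=cv2.connectedComponentsWithStats(m.astype(np.uint8),connectivity=4)
    return [(rect(P,l==i),round(float(np.median(z[l==i])),4)) for i in range(1,n) if st[i,4]>60]
E
python3 - <<'E'
from h import *
f=np.load("top0.npz");P=cloud("top",f["d"]);im=f["im"]
g=np.load("side0.npz");Q=cloud("side",g["d"])
for n,X in(("top",P),("side",Q)):
    print(n,"table z",np.nanmedian(X[300:330,230:250,2]) , "bricks",bricks(X,im,.072,.09,(.3,.68,.2,.42)))
    print(" tray",bricks(X,im,.05,.07,(.2,.8,.1,.5))[:3])
    print(" press",bricks(X,im,.03,.12,(.5,.72,-.11,.12)), "guides",bricks(X,im,.095,.12,(.5,.75,-.12,.12)))
    z=X[...,2]
    print(" plate/pad hi", bricks(X,im,.055,.075,(.5,.72,-.12,.12)))
    print(" box",bricks(X,im,.018,.035,(.4,.68,-.45,-.2)),bricks(X,im,.003,.035,(.4,.68,-.45,-.2)))
    print(" tamper",bricks(X,im,.06,.12,(.35,.5,-.08,.06)))
save("crop1.png",np.hstack([im[140:250,170:330],]),s=5)
save("crop2.png",g["im"][130:290,150:330],s=4)
E
```

```text
top table z 0.0005434302253191081 bricks [((array([605. , 287.5]), array([99.8, 50.6]), -2.0, 491), 0.0785), ((array([495.9, 291.2]), array([100.1,  50.5]), 3.1, 490), 0.0785), ((array([380. , 317.3]), array([100.1,  50.9]), -2.7, 508), 0.0785)]
 tray [((array([530.9, 293.6]), array([423.7, 221.5]), -1.2, 6535), 0.0606), ((array([708.6, 342.6]), array([46.7, 40.2]), -49.5, 152), 0.0651), ((array([704.9, 244.9]), array([45.3, 43.3]), -88.8, 158), 0.0648)]
 press [((array([620.3,  53.2]), array([125.8,  62.6]), -5.4, 544), 0.0672), ((array([608.8, -67.7]), array([109.4,  66.7]), -9.5, 535), 0.0616)] guides []
 plate/pad hi [((array([621.4,  60. ]), array([96.1, 45.9]), -8.2, 420), 0.0668), ((array([607.5, -71.3]), array([107.1,  67.9]), -5.8, 524), 0.0617)]
 box [((array([ 532.4, -304. ]), array([179.9, 152.1]), 19.2, 411), 0.0247)] [((array([ 532.8, -308.3]), array([192.9, 168.1]), 18.5, 2435), 0.0077)]
 tamper [((array([426.3, -13.6]), array([27.7, 27.6]), 75.3, 83), 0.0892)]
side table z -0.000309868320801876 bricks [((array([602.8, 287.7]), array([100.5,  52.8]), -2.7, 718), 0.0773
[... 186 characters left out ...]
6.6]), 0.8, 91), 0.0626), ((array([529. , 293.3]), array([423.3, 223.4]), -1.0, 9738), 0.0595), ((array([708.1, 235. ]), array([39.8, 30.9]), 62.9, 124), 0.0644)]
 press [((array([606.3, -68.4]), array([109.8,  72.7]), -6.9, 488), 0.0599), ((array([619. ,  60.9]), array([125.3,  77. ]), -8.3, 1076), 0.0662)] guides []
 plate/pad hi [((array([606.6, -71.6]), array([110.1,  72.5]), -5.4, 438), 0.0603), ((array([624.6,  65.9]), array([106.3,  74.4]), -16.4, 416), 0.0655)]
 box [((array([ 529.4, -303.8]), array([180.8, 156.7]), 19.1, 322), 0.0232)] [((array([ 531.8, -318.6]), array([190. , 186.4]), 19.0, 1522), 0.0072)]
 tamper [((array([423.7, -12.2]), array([28.2, 28. ]), -18.5, 133), 0.0847)]
```

View pics/crop1.png

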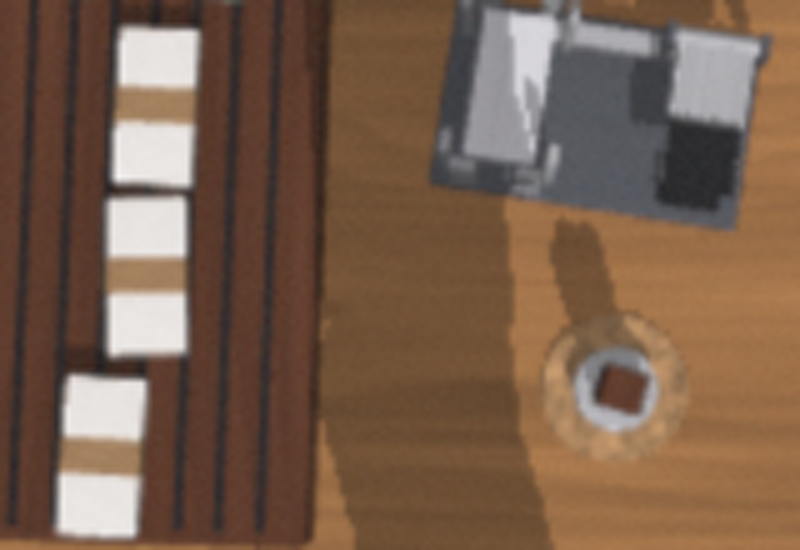

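View pics/crop2.png

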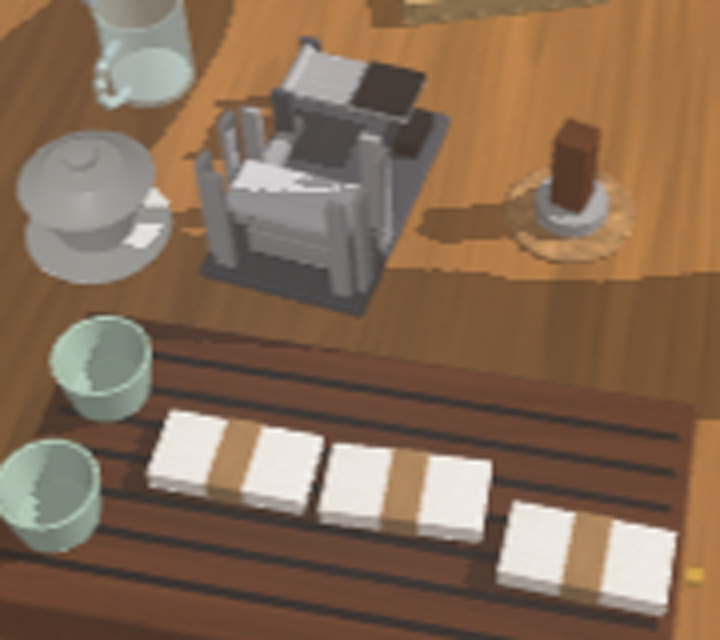

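The crop confirms three wrapped white bricks with brown bands, at top-crop pixels (155,105), (147,275) and (100,455), all on the tray. The blue and orange look-alikes lie on the table, off the tray. Next I'll work out the first move, to the brick at x≈0.604.

```bash
cat >> h.py <<'E'
def delta(start,tgt):
    "start,tgt: (x,y,z m, yaw deg) -> row cm/deg in start tool axes"
    f=lambda y:R.from_euler("z",y,degrees=True)*R.from_euler("x",180,degrees=True)
    A=f(start[3]);B=f(tgt[3])
    return np.round(np.r_[A.inv().apply(np.subtract(tgt[:3],start[:3]))*100,(A.inv()*B).as_rotvec(degrees=True)],2).tolist()
def cur():
    s=ctrl.sense(); q=np.array(s["eef_rot"]); r=R.from_quat(np.r_[q[1:],q[0]]); x=r.as_matrix()[:,0]
    p=np.r_[s["eef_pos"],np.degrees(np.arctan2(x[1],x[0]))]; print("cur",np.round(p,4),"t",round(s["clock"],2),"w",round(s["gripper_width"],3),"gf",round(s["grip_force"],1),"F",np.round(s["wrist_force"],1),"j6",round(s["joint_pos"][5],2)); return p
def plan(*t):
    p=cur()
    for x in t: print(x,delta(p,x)); p=x
def look(cam,box=(.3,.68,.2,.42),z=(.072,.09)):
    im,d=eyes.read_camera(cam); P=cloud(cam,d); return im,P,bricks(P,im,*z,box)
E
python3 -c "
from h import *
plan((.604,.2876,.18,-2.4),(.604,.2876,.062,-2.4))"
```

```text
cur [ 0.163  -0.6034  0.2225 15.1132] t 1.2 w 1.0 gf 0.0 F [ 0.4 -0.7 -0.6] j6 -0.13
(0.604, 0.2876, 0.18, -2.4) [65.81, -74.52, 4.25, 0.0, -0.0, 17.51]
(0.604, 0.2876, 0.062, -2.4) [0.0, -0.0, 11.8, 0.0, 0.0, 0.0]
```

Request:
{"api": "play_rows", "payload": {
  "deltas": [
    [[22,-25,1.4,0,0,0,1],[22,-25,1.4,0,0,0,1],[22,-25,1.4,0,0,0,1],[22,-25,1.4,0,0,0,1],[22,-25,1.4,0,0,0,1],[22,-25,1.4,0,0,0,1],[22,-25,1.4,0,0,0,1],[22,-25,1.4,0,0,0,1],[22,-25,1.4,0,0,0,1],[22,-25,1.4,0,0,0,1]]
  ]
}}

```text
clock: 2.03
eef_pos: [0.3111, -0.3031, 0.2088]
eef_rot: [0.0, 0.991, 0.134, 0.0]
wrist_force: [-0.8, 1.3, -0.2]
gripper_width: 1.003
grip_force: 0.0
```

Request:
{"api": "play_rows", "payload": {
  "deltas": [
    [[22,-25,1.4,0,0,0,1],[22,-25,1.4,0,0,0,1],[22,-25,1.4,0,0,0,1],[22,-25,1.4,0,0,0,1],[22,-25,1.4,0,0,0,1],[22,-25,1.4,0,0,0,1],[22,-25,1.4,0,0,0,1],[22,-25,1.4,0,0,0,1],[22,-25,1.4,0,0,0,1],[22,-25,1.4,0,0,0,1]]
  ]
}}

```text
clock: 2.87
eef_pos: [0.4582, -0.0053, 0.1944]
eef_rot: [0.0, 0.991, 0.133, -0.0]
wrist_force: [-0.5, -0.5, 0.4]
gripper_width: 0.993
grip_force: 0.0
```

Request:
{"api": "play_rows", "payload": {
  "deltas": [
    [[21.8,-24.5,1.45,0,0,17.5,1],[21.8,-24.5,1.45,0,0,17.5,1],[21.8,-24.5,1.45,0,0,17.5,1],[21.8,-24.5,1.45,0,0,17.5,1],[21.8,-24.5,1.45,0,0,17.5,1],[21.8,-24.5,1.45,0,0,17.5,1],[21.8,-24.5,1.45,0,0,17.5,1],[21.8,-24.5,1.45,0,0,17.5,1],[21.8,-24.5,1.45,0,0,17.5,1],[21.8,-24.5,1.45,0,0,17.5,1]]
  ]
}}

```text
clock: 3.7
eef_pos: [0.6054, 0.2866, 0.1785]
eef_rot: [0.001, 1.0, -0.021, -0.001]
wrist_force: [0.1, -1.1, -0.3]
gripper_width: 0.999
grip_force: 0.0
```

```bash
python3 -c "
from h import *
for c in('side','top'):
    im,P,b=look(c); print(c,b)
plan((.604,.2876,.062,-2.4))"
```

```text
side [((array([602.6, 288.5]), array([100.5,  52.6]), -2.0, 671), 0.0775), ((array([493.8, 291.5]), array([99.7, 52.9]), 1.4, 743), 0.0774), ((array([378.3, 317.3]), array([99.9, 52.4]), -1.9, 816), 0.0772)]
top []
cur [ 0.6046  0.2847  0.1795 -2.5069] t 3.8 w 1.0 gf 0.0 F [-0.6 -0.5  0.5] j6 1.94
(0.604, 0.2876, 0.062, -2.4) [-0.07, -0.28, 11.75, 0.0, 0.0, -0.11]
```

Request:
{"api": "play_rows", "payload": {
  "deltas": [
    [[0,0,3,0,0,0,1],[0,0,6,0,0,0,1],[0,0,8,0,0,0,1],[0,0,10,0,0,0,1],[0,0,11,0,0,0,1],[0,0,11.7,0,0,0,1],[0,0,11.7,0,0,0,1],[0,0,11.7,0,0,0,0.5],[0,0,11.7,0,0,0,0.3],[0,0,11.7,0,0,0,0.3]]
  ]
}}

```text
clock: 4.63
eef_pos: [0.6051, 0.2877, 0.065]
eef_rot: [-0.0, 1.0, -0.021, 0.001]
wrist_force: [0.6, -0.4, -0.6]
gripper_width: 0.854
grip_force: 0.0
```

Request:
{"api": "play_rows", "payload": {
  "deltas": [
    [[0,0,0,0,0,0,0.3],[0,0,0,0,0,0,0.3],[0,0,0,0,0,0,0.3],[0,0,0,0,0,0,0.3],[0,0,0,0,0,0,0.3]]
  ]
}}

```text
clock: 5.05
eef_pos: [0.6041, 0.2876, 0.0633]
eef_rot: [-0.0, 1.0, -0.021, 0.0]
wrist_force: [-1.2, 0.3, 1.8]
gripper_width: 0.574
grip_force: 30.0
```

```bash
python3 -c "
from h import *
cur()
print(delta((.604,.2876,.063,-2.4),(.6204,.0601,.183,-8.2)))"
```

```text
cur [ 0.6041  0.2876  0.0633 -2.3768] t 5.05 w 0.574 gf 30.0 F [-1.2  0.3  1.8] j6 1.94
[2.59, 22.66, -12.0, -0.0, -0.0, 5.8]
```

Request:
{"api": "play_rows", "payload": {
  "deltas": [
    [[0,0,-2,0,0,0,0.3],[0,0,-5,0,0,0,0.3],[0,0,-9,0,0,0,0.3],[0,0,-12,0,0,0,0.3]]
  ]
}}

```text
clock: 5.38
eef_pos: [0.6039, 0.2874, 0.1848]
eef_rot: [0.0, 1.0, -0.021, -0.0]
wrist_force: [0.2, 0.5, -1.0]
gripper_width: 0.573
grip_force: 30.0
```

Request:
{"api": "play_rows", "payload": {
  "deltas": [
    [[0.5,4,0,0,0,1,0.3],[1,8,0,0,0,2,0.3],[1.4,12,0,0,0,3,0.3],[1.8,16,0,0,0,4,0.3],[2.3,20,0,0,0,5,0.3],[2.6,22.7,0,0,0,5.8,0.3],[2.6,22.7,0,0,0,5.8,0.3],[2.6,22.7,0,0,0,5.8,0.3],[2.6,22.7,0,0,0,5.8,0.3]]
  ]
}}

```text
clock: 6.13
eef_pos: [0.6202, 0.06, 0.1827]
eef_rot: [-0.0, 0.997, -0.072, -0.0]
wrist_force: [-0.4, 0.3, -1.6]
gripper_width: 0.573
grip_force: 30.0
```

```bash
python3 -c "
from h import *
cur()
for c in('side',):
    im,P,b=look(c); print(c,b)
    _,_,b=look(c,(.5,.75,-.02,.13),(.18,.22)); print(b)
    save('s1.png',im,(130,80,330,280),4)
"
```

```text
cur [ 0.6202  0.06    0.1827 -8.2009] t 6.13 w 0.573 gf 30.0 F [-0.4  0.3 -1.6] j6 1.68
side [((array([493.8, 291.7]), array([100.3,  51.3]), 1.0, 752), 0.0773), ((array([378.4, 318. ]), array([100. ,  52.3]), -2.8, 821), 0.0771)]
[((array([609.4,  74.9]), array([101.8,  70.2]), 36.7, 358), 0.1959)]
```

View pics/s1.png

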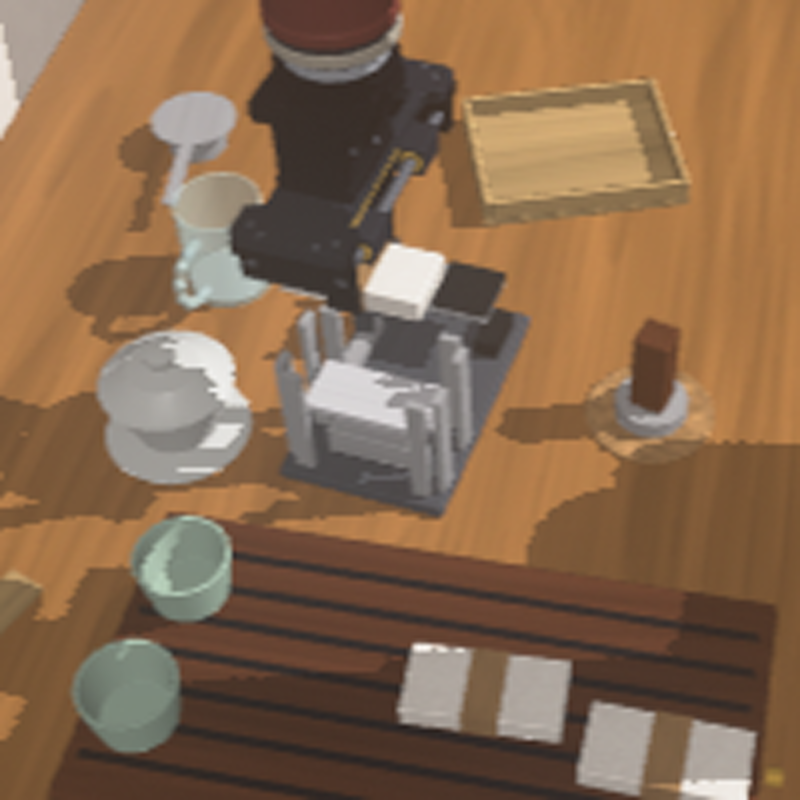

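The brick is held level above the bed, visible at side-crop pixels (405,280). The press is below it at (375,400), and its guides are clear. Lowering it.

Request:
{"api": "play_rows", "payload": {
  "deltas": [
    [[0,0,3,0,0,0,0.3],[0,0,6,0,0,0,0.3],[0,0,7.5,0,0,0,0.3],[0,0,8.5,0,0,0,0.3],[0,0,9.5,0,0,0,0.3],[0,0,10.2,0,0,0,0.3],[0,0,10.8,0,0,0,0.3],[0,0,11.1,0,0,0,0.3],[0,0,11.3,0,0,0,0.3],[0,0,11.3,0,0,0,0.3]]
  ]
}}

```text
clock: 7.07
eef_pos: [0.6207, 0.0595, 0.0703]
eef_rot: [-0.0, 0.997, -0.071, 0.0]
wrist_force: [-0.1, -0.0, -1.5]
gripper_width: 0.571
grip_force: 30.0
```

Request:
{"api": "play_rows", "payload": {
  "deltas": [
    [[0,0,0.1,0,0,0,0.65],[0,0,0.1,0,0,0,0.8],[0,0,0.1,0,0,0,0.8],[0,0,0.1,0,0,0,0.8],[0,0,0.1,0,0,0,0.8],[0,0,-2,0,0,0,0.8],[0,0,-5,0,0,0,0.8],[0,0,-8,0,0,0,0.9],[0,0,-11,0,0,0,1],[0,0,-11,0,0,0,1]]
  ]
}}

```text
clock: 7.9
eef_pos: [0.6247, 0.0595, 0.1882]
eef_rot: [-0.0, 0.997, -0.071, 0.006]
wrist_force: [1.6, 0.2, 1.8]
gripper_width: 0.945
grip_force: 0.0
```

```bash
python3 -c "
from h import *
cur()
im,P,b=look('side'); print(b)
print(bricks(P,im,.0785,.092,(.5,.75,-.02,.13)))
print(delta((.6204,.0601,.180,-8.2),(.4949,.2914,.18,1.8)))"
```

```text
cur [ 0.6247  0.0595  0.1882 -8.1798] t 7.9 w 0.945 gf 0.0 F [1.6 0.2 1.8] j6 1.68
[((array([493.8, 291.3]), array([99.8, 52.3]), 1.2, 745), 0.0772), ((array([378.4, 317.2]), array([99.9, 52.4]), -2.5, 819), 0.0772)]
[((array([621.1,  61.9]), array([101.9,  73.3]), -8.8, 490), 0.0838)]
[-15.72, -21.1, -0.0, -0.0, 0.0, -10.0]
```

Request:
{"api": "play_rows", "payload": {
  "deltas": [
    [[-15.7,-21.1,0,0,0,-10,1],[-15.7,-21.1,0,0,0,-10,1],[-15.7,-21.1,0,0,0,-10,1],[-15.7,-21.1,0,0,0,-10,1],[-15.7,-21.1,0,0,0,-10,1],[-15.7,-21.1,0,0,0,-10,1],[-15.7,-21.1,0,0,0,-10,1],[-15.7,-21.1,0,0,0,-10,1],[-15.7,-21.1,0,0,0,-10,1],[-15.7,-21.1,0,0,0,-10,1]]
  ]
}}

```text
clock: 8.78
eef_pos: [0.4955, 0.2897, 0.1795]
eef_rot: [0.0, 1.0, 0.016, -0.0]
wrist_force: [1.1, 0.6, 0.2]
gripper_width: 0.998
grip_force: 0.0
```

```bash
python3 -c "
from h import *
cur()
im,P,b=look('side'); print(b)
print(bricks(P,im,.0785,.092,(.5,.75,-.02,.13)))
im,P,b=look('top'); print(b)
print(bricks(P,im,.0785,.092,(.5,.75,-.02,.13)))
"
```

```text
cur [0.4955 0.2897 0.1795 1.7887] t 8.78 w 0.998 gf 0.0 F [1.1 0.6 0.2] j6 1.93
[((array([493.6, 292.5]), array([99.8, 51.1]), 1.8, 697), 0.0772), ((array([378.3, 317.4]), array([99.8, 53. ]), -3.0, 826), 0.0772)]
[((array([636.8,  61.1]), array([72.9, 71.1]), 80.7, 317), 0.0838)]
[((array([511.1, 288.9]), array([41.9, 29.4]), 0.9, 106), 0.0782), ((array([379.6, 320. ]), array([98.3, 44.7]), -2.5, 298), 0.0791)]
[((array([622.1,  58.9]), array([100.3,  49.8]), -7.5, 482), 0.0846)]
```

Brick 1 is in the bed at (622,59), top z≈0.084. Grasping brick 2.

Request:
{"api": "play_rows", "payload": {
  "deltas": [
    [[0,0,3,0,0,0,1],[0,0,6,0,0,0,1],[0,0,8,0,0,0,1],[0,0,10,0,0,0,1],[0,0,11,0,0,0,1],[0,0,11.7,0,0,0,1],[0,0,11.7,0,0,0,0.8],[0,0,11.7,0,0,0,0.5],[0,0,11.7,0,0,0,0.3],[0,0,11.7,0,0,0,0.3]]
  ]
}}

```text
clock: 9.72
eef_pos: [0.4963, 0.2912, 0.0646]
eef_rot: [-0.001, 1.0, 0.016, 0.001]
wrist_force: [-0.6, 0.1, 0.9]
gripper_width: 0.78
grip_force: 0.0
```

Request:
{"api": "play_rows", "payload": {
  "deltas": [
    [[0,0,0,0,0,0,0.3],[0,0,0,0,0,0,0.3],[0,0,0,0,0,0,0.3],[0,0,0,0,0,0,0.3],[0,0,0,0,0,0,0.3]]
  ]
}}

```text
clock: 10.13
eef_pos: [0.4954, 0.291, 0.0637]
eef_rot: [-0.0, 1.0, 0.016, 0.0]
wrist_force: [-0.7, 0.5, 4.5]
gripper_width: 0.571
grip_force: 30.0
```

```bash
python3 -c "
from h import *
cur()
print(delta((.4949,.2914,.063,1.8),(.621,.0598,.193,-8.2)))"
```

```text
cur [0.4954 0.291  0.0637 1.8209] t 10.13 w 0.571 gf 30.0 F [-0.7  0.5  4.5] j6 1.93
[11.88, 23.54, -13.0, 0.0, -0.0, 10.0]
```

Request:
{"api": "play_rows", "payload": {
  "deltas": [
    [[0,0,-3,0,0,0,0.3],[0,0,-7,0,0,0,0.3],[0,0,-11,0,0,0,0.3],[0,0,-13,0,0,0,0.3]]
  ]
}}

```text
clock: 10.47
eef_pos: [0.4968, 0.2915, 0.198]
eef_rot: [-0.001, 1.0, 0.016, 0.003]
wrist_force: [1.2, 0.1, -0.8]
gripper_width: 0.57
grip_force: 30.0
```

Request:
{"api": "play_rows", "payload": {
  "deltas": [
    [[1.8,3.6,0,0,0,1.5,0.3],[3.6,7.1,0,0,0,3,0.3],[5.4,10.7,0,0,0,4.5,0.3],[7.2,14.3,0,0,0,6,0.3],[9,17.8,0,0,0,8,0.3],[10.8,21.4,0,0,0,9,0.3],[11.9,23.5,0,0,0,10,0.3],[11.9,23.5,0,0,0,10,0.3],[11.9,23.5,0,0,0,10,0.3],[11.9,23.5,0,0,0,10,0.3]]
  ]
}}

```text
clock: 11.3
eef_pos: [0.6209, 0.06, 0.1923]
eef_rot: [-0.0, 0.997, -0.071, -0.001]
wrist_force: [-1.4, 0.6, -1.5]
gripper_width: 0.57
grip_force: 30.0
```

Request:
{"api": "play_rows", "payload": {
  "deltas": [
    [[0,0,3,0,0,0,0.3],[0,0,5.5,0,0,0,0.3],[0,0,7,0,0,0,0.3],[0,0,8,0,0,0,0.3],[0,0,9,0,0,0,0.3],[0,0,9.6,0,0,0,0.3],[0,0,10.1,0,0,0,0.3],[0,0,10.4,0,0,0,0.3],[0,0,10.5,0,0,0,0.3],[0,0,10.5,0,0,0,0.3]]
  ]
}}

```text
clock: 12.13
eef_pos: [0.6218, 0.0596, 0.0885]
eef_rot: [-0.0, 0.997, -0.071, 0.0]
wrist_force: [-0.6, 0.1, -1.1]
gripper_width: 0.569
grip_force: 30.0
```

Request:
{"api": "play_rows", "payload": {
  "deltas": [
    [[0,0,0.1,0,0,0,0.65],[0,0,0.1,0,0,0,0.8],[0,0,0.1,0,0,0,0.8],[0,0,0.1,0,0,0,0.8],[0,0,0.1,0,0,0,0.8],[0,0,-1,0,0,0,0.8],[0,0,-4,0,0,0,0.8],[0,0,-7,0,0,0,0.9],[0,0,-10,0,0,0,1],[0,0,-10,0,0,0,1]]
  ]
}}

```text
clock: 12.97
eef_pos: [0.6257, 0.0596, 0.1971]
eef_rot: [-0.0, 0.997, -0.071, 0.006]
wrist_force: [2.0, -0.7, 1.7]
gripper_width: 0.943
grip_force: 0.0
```

```bash
python3 -c "
from h import *
im,P,b=look('side'); print(b)
print(bricks(P,im,.096,.106,(.5,.75,-.02,.13)))
print(delta((.621,.0598,.188,-8.2),(.3795,.3175,.18,-2.6)))"
```

```text
[((array([378.4, 317. ]), array([100. ,  53.8]), -2.0, 823), 0.0773)]
[((array([620.4,  54.8]), array([102.5,  63.5]), -8.3, 501), 0.1015)]
[-27.58, -22.06, 0.8, 0.0, 0.0, -5.6]
```

Request:
{"api": "play_rows", "payload": {
  "deltas": [
    [[-27.6,-22.1,0.8,0,0,-5.6,1],[-27.6,-22.1,0.8,0,0,-5.6,1],[-27.6,-22.1,0.8,0,0,-5.6,1],[-27.6,-22.1,0.8,0,0,-5.6,1],[-27.6,-22.1,0.8,0,0,-5.6,1],[-27.6,-22.1,0.8,0,0,-5.6,1],[-27.6,-22.1,0.8,0,0,-5.6,1],[-27.6,-22.1,0.8,0,0,-5.6,1],[-27.6,-22.1,0.8,0,0,-5.6,1],[-27.6,-22.1,0.8,0,0,-5.6,1]]
  ]
}}

```text
clock: 13.85
eef_pos: [0.3762, 0.3201, 0.1795]
eef_rot: [-0.0, 1.0, -0.02, -0.001]
wrist_force: [-0.4, 0.7, 0.8]
gripper_width: 1.0
grip_force: 0.0
```

```bash
python3 -c "
from h import *
cur()
im,P,b=look('side'); print(b)
print(bricks(P,im,.096,.106,(.5,.75,-.02,.13)))
im,P,b=look('top'); print(b)
print(bricks(P,im,.096,.106,(.5,.75,-.02,.13)))
print(delta((.3795,.3175,.063,-2.6),(.621,.0598,.21,-8.2)))
"
```

```text
cur [ 0.3762  0.3201  0.1795 -2.3242] t 13.85 w 1.0 gf 0.0 F [-0.4  0.7  0.8] j6 2.16
[((array([378.4, 323.6]), array([101.5,  47.9]), 2.8, 593), 0.0771)]
[((array([623. ,  55.2]), array([117.2,  62.9]), -10.8, 528), 0.1015)]
[((array([418.3, 315.2]), array([51.1, 22.3]), -89.3, 110), 0.079), ((array([364.4, 325.1]), array([41.3, 33.6]), 1.1, 142), 0.0789)]
[((array([622.4,  59.2]), array([100.1,  49.7]), -8.2, 459), 0.1024)]
[25.29, 24.65, -14.7, 0.0, -0.0, 5.6]
```

Request:
{"api": "play_rows", "payload": {
  "deltas": [
    [[0,0,2,0,0,0,1],[0,0,5,0,0,0,1],[0,0,8,0,0,0,1],[0,0,10,0,0,0,1],[0,0,11,0,0,0,1],[0,0,11.7,0,0,0,1],[0,0,11.7,0,0,0,0.8],[0,0,11.7,0,0,0,0.5],[0,0,11.7,0,0,0,0.3],[0,0,11.7,0,0,0,0.3]]
  ]
}}

```text
clock: 14.78
eef_pos: [0.381, 0.3183, 0.0646]
eef_rot: [-0.001, 1.0, -0.023, 0.001]
wrist_force: [0.1, 0.4, 0.8]
gripper_width: 0.783
grip_force: 0.0
```

Request:
{"api": "play_rows", "payload": {
  "deltas": [
    [[0,0,0,0,0,0,0.3],[0,0,0,0,0,0,0.3],[0,0,0,0,0,0,0.3],[0,0,0,0,0,0,0.3],[0,0,0,0,0,0,0.3]]
  ]
}}

```text
clock: 15.2
eef_pos: [0.3801, 0.3179, 0.0636]
eef_rot: [-0.0, 1.0, -0.022, 0.0]
wrist_force: [-0.8, 0.0, 4.5]
gripper_width: 0.576
grip_force: 30.0
```

Request:
{"api": "play_rows", "payload": {
  "deltas": [
    [[0,0,-3,0,0,0,0.3],[0,0,-7,0,0,0,0.3],[0,0,-11,0,0,0,0.3],[0,0,-14.7,0,0,0,0.3],[0,0,-14.7,0,0,0,0.3]]
  ]
}}

```text
clock: 15.62
eef_pos: [0.3836, 0.3201, 0.2186]
eef_rot: [-0.004, 1.0, -0.022, 0.006]
wrist_force: [1.2, 1.3, 0.1]
gripper_width: 0.572
grip_force: 30.0
```

Request:
{"api": "play_rows", "payload": {
  "deltas": [
    [[2.8,2.7,0,0,0,0.6,0.3],[5.6,5.5,0,0,0,1.2,0.3],[8.4,8.2,0,0,0,1.8,0.3],[11.2,11,0,0,0,2.4,0.3],[14,13.7,0,0,0,3,0.3],[16.9,16.4,0,0,0,3.7,0.3],[19.7,19.2,0,0,0,4.3,0.3],[22.5,21.9,0,0,0,5,0.3],[25.3,24.6,0,0,0,5.6,0.3],[25.3,24.6,0,0,0,5.6,0.3]]
  ]
}}

```text
clock: 16.45
eef_pos: [0.6247, 0.0547, 0.2085]
eef_rot: [0.001, 0.997, -0.074, 0.0]
wrist_force: [-0.7, 0.4, -1.6]
gripper_width: 0.568
grip_force: 30.0
```

Request:
{"api": "play_rows", "payload": {
  "deltas": [
    [[0,0,0,0,0,0,0.3],[0,0,3,0,0,0,0.3],[0,0,5.5,0,0,0,0.3],[0,0,7.5,0,0,0,0.3],[0,0,9,0,0,0,0.3],[0,0,9.6,0,0,0,0.3],[0,0,10,0,0,0,0.3],[0,0,10.3,0,0,0,0.3],[0,0,10.4,0,0,0,0.3],[0,0,10.4,0,0,0,0.3]]
  ]
}}

```text
clock: 17.28
eef_pos: [0.622, 0.0608, 0.107]
eef_rot: [-0.0, 0.997, -0.071, 0.001]
wrist_force: [0.3, 0.9, -0.6]
gripper_width: 0.569
grip_force: 30.0
```

Request:
{"api": "play_rows", "payload": {
  "deltas": [
    [[0,0,0.1,0,0,0,0.65],[0,0,0.1,0,0,0,0.8],[0,0,0.1,0,0,0,0.8],[0,0,0.1,0,0,0,0.8],[0,0,0.1,0,0,0,0.8],[0,0,-1,0,0,0,0.8],[0,0,-4,0,0,0,0.8],[0,0,-7,0,0,0,0.9],[0,0,-10,0,0,0,1],[0,0,-10,0,0,0,1]]
  ]
}}

```text
clock: 18.12
eef_pos: [0.6255, 0.0605, 0.2151]
eef_rot: [-0.0, 0.997, -0.071, 0.006]
wrist_force: [1.0, 0.5, 1.4]
gripper_width: 0.946
grip_force: 0.0
```

```bash
python3 -c "
from h import *
im,P,b=look('side'); 
print(bricks(P,im,.114,.125,(.5,.75,-.02,.13)), bricks(P,im,.06,.12,(.35,.5,-.1,.08)))
print(delta((.621,.0598,.206,-8.2),(.425,-.013,.14,-16.6)))"
```

```text
[((array([619.4,  61.4]), array([102. ,  55.1]), -10.6, 505), 0.1195)] [((array([424.3, -11.4]), array([28.5, 28.3]), 73.7, 133), 0.0848)]
[-18.36, 10.0, 6.6, 0.0, -0.0, 8.4]
```

Request:
{"api": "play_rows", "payload": {
  "deltas": [
    [[-4,2.2,0.5,0,0,2,1],[-8,4.4,1,0,0,4,1],[-12,6.6,2,0,0,6,1],[-16,8.8,3,0,0,8.4,1],[-18.4,10,5,0,0,8.4,1],[-18.4,10,6.6,0,0,8.4,1],[-18.4,10,6.6,0,0,8.4,1],[-18.4,10,6.6,0,0,8.4,1]]
  ]
}}

```text
clock: 18.83
eef_pos: [0.4243, -0.0122, 0.1396]
eef_rot: [-0.0, 0.989, -0.145, -0.001]
wrist_force: [-0.1, -0.1, 1.0]
gripper_width: 0.997
grip_force: 0.0
```

```bash
python3 -c "
from h import *
cur()
im,P,b=look('side'); 
print(bricks(P,im,.114,.125,(.5,.75,-.02,.13)), bricks(P,im,.06,.1,(.35,.5,-.1,.08)))
save('s2.png',im,(190,90,340,240),4)
im,P,b=look('top'); 
print(bricks(P,im,.114,.125,(.5,.75,-.02,.13)), bricks(P,im,.06,.1,(.35,.5,-.1,.08)))
"
```

```text
cur [ 4.24300e-01 -1.22000e-02  1.39600e-01 -1.66386e+01] t 18.83 w 0.997 gf 0.0 F [-0.1 -0.1  1. ] j6 1.65
[((array([619.7,  60.1]), array([100.5,  53.9]), -6.9, 503), 0.1193)] [((array([422.7, -10.1]), array([29.3, 27.4]), 62.2, 125), 0.0837)]
[((array([622.1,  60.4]), array([100. ,  50.1]), -8.4, 503), 0.1206)] []
```

View pics/s2.png

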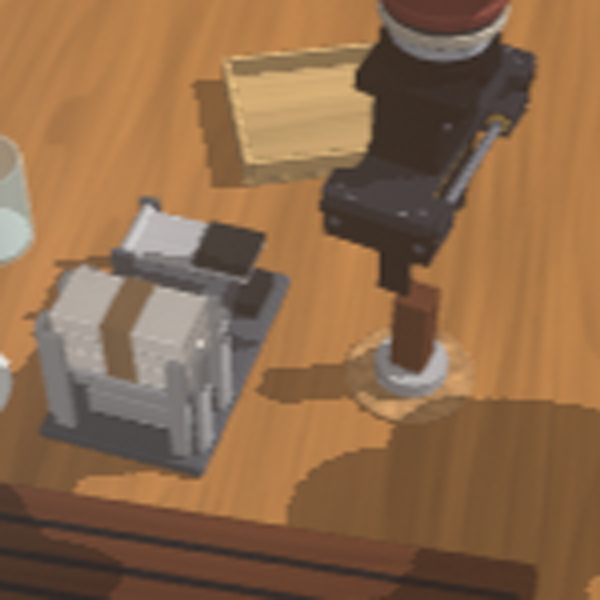

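The side crop shows the three bricks neatly piled at (140,320). The tamper is upright on its mat at (415,340), with the gripper above it. Grasping the handle.

Request:
{"api": "play_rows", "payload": {
  "deltas": [
    [[0,0,2,0,0,0,1],[0,0,4,0,0,0,1],[0,0,6,0,0,0,1],[0,0,8,0,0,0,1],[0,0,9.3,0,0,0,1],[0,0,10.1,0,0,0,1],[0,0,10.1,0,0,0,0.7],[0,0,10.1,0,0,0,0.4],[0,0,10.1,0,0,0,0.2],[0,0,10.1,0,0,0,0.1]]
  ]
}}

```text
clock: 19.77
eef_pos: [0.4264, -0.0125, 0.0403]
eef_rot: [0.0, 0.99, -0.144, 0.001]
wrist_force: [0.2, -0.3, 0.4]
gripper_width: 0.785
grip_force: 0.0
```

Request:
{"api": "play_rows", "payload": {
  "deltas": [
    [[0,0,0,0,0,0,0.1],[0,0,0,0,0,0,0.1],[0,0,0,0,0,0,0.1],[0,0,0,0,0,0,0.1],[0,0,0,0,0,0,0.1],[0,0,0,0,0,0,0.1],[0,0,0,0,0,0,0.1],[0,0,0,0,0,0,0.1]]
  ]
}}

```text
clock: 20.43
eef_pos: [0.425, -0.0124, 0.0391]
eef_rot: [0.0, 0.99, -0.144, -0.0]
wrist_force: [-0.6, -0.8, 1.7]
gripper_width: 0.32
grip_force: 30.0
```

```bash
python3 -c "
from h import *
p=cur()
print(delta((.425,-.013,.189,-16.6),(.6212,.0600,.189,-8.2)))
im,P,b=look('side'); print(bricks(P,im,.114,.125,(.5,.75,-.02,.13)))"
```

```text
cur [ 4.25000e-01 -1.24000e-02  3.91000e-02 -1.65826e+01] t 20.43 w 0.32 gf 30.0 F [-0.6 -0.8  1.7] j6 1.65
[16.72, -12.6, -0.0, 0.0, 0.0, -8.4]
[((array([619.8,  59.4]), array([100.9,  55.6]), -8.2, 506), 0.1193)]
```

Request:
{"api": "play_rows", "payload": {
  "deltas": [
    [[0,0,-3,0,0,0,0.1],[0,0,-7,0,0,0,0.1],[0,0,-11,0,0,0,0.1],[0,0,-15,0,0,0,0.1],[0,0,-15,0,0,0,0.1]]
  ]
}}

```text
clock: 20.9
eef_pos: [0.4298, -0.0131, 0.1973]
eef_rot: [0.0, 0.99, -0.144, 0.007]
wrist_force: [2.1, -1.0, -1.6]
gripper_width: 0.319
grip_force: 30.0
```

Request:
{"api": "play_rows", "payload": {
  "deltas": [
    [[2.5,-1.8,0,0,0,-1,0.1],[5,-3.7,0,0,0,-2,0.1],[7.5,-5.6,0,0,0,-3,0.1],[10,-7.5,0,0,0,-5,0.1],[12.5,-9.4,0,0,0,-6,0.1],[15,-11.3,0,0,0,-7,0.1],[16.7,-12.6,0,0,0,-8.4,0.1],[16.7,-12.6,0,0,0,-8.4,0.1],[16.7,-12.6,0,0,0,-8.4,0.1],[16.7,-12.6,0,0,0,-8.4,0.1]]
  ]
}}

```text
clock: 21.73
eef_pos: [0.6198, 0.0608, 0.1875]
eef_rot: [0.0, 0.997, -0.071, -0.001]
wrist_force: [-0.3, -0.2, -2.5]
gripper_width: 0.321
grip_force: 30.0
```

```bash
python3 -c "
from h import *
p=cur()
im,P,b=look('side'); print(bricks(P,im,.114,.125,(.5,.75,-.02,.13)))
save('s3.png',im,(190,70,290,220),4)"
```

```text
cur [ 0.6198  0.0608  0.1875 -8.1967] t 21.73 w 0.321 gf 30.0 F [-0.3 -0.2 -2.5] j6 1.69
[((array([620. ,  61.2]), array([101.3,  51.5]), -7.7, 410), 0.1195)]
```

View pics/s3.png

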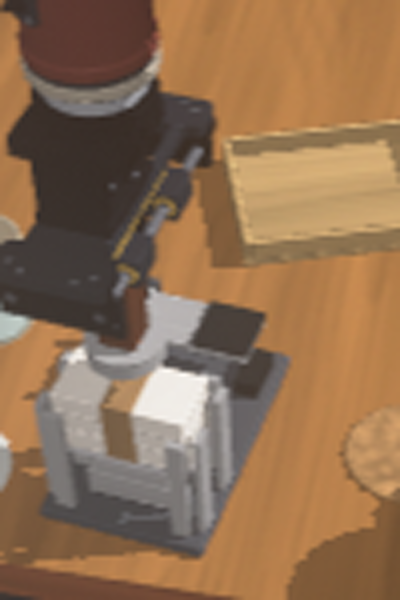

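The tamper hangs upright over the pile's middle at crop pixels (125,345), and the mat is free at (385,460). I'll check the foot's centring and find the mat centre while it is bare.

```bash
python3 -c "
from h import *
for c in('side','top'):
    im,P,b=look(c); print(c,'foot',bricks(P,im,.158,.178,(.55,.7,-.02,.13)), 'pile',bricks(P,im,.114,.125,(.5,.75,-.02,.13)))
    for r in eyes.cut_out('mat_top',c)[:2]:
        m=r['mask'].astype(bool); p=P[m]; q=p[(abs(p[:,2])<.02)]; print('mat',round(r['conf'],2),rect(P,m&(abs(P[...,2])<.02)),np.median(q,0), [np.round(x,4).tolist() for x in cv2.minEnclosingCircle(q[:,:2].astype(np.float32)*1000)[:1]])
    print([(np.round(r['location'],4),round(r['conf'],2)) for r in eyes.place_of('mat_top',c)[:1]])
"
```

```text
side foot [((array([615.3,  66.3]), array([55.2, 41.9]), 30.9, 187), 0.1668)] pile [((array([620.5,  62. ]), array([101.5,  52.1]), -7.2, 417), 0.1194)]
mat 0.67 (array([423.9, -12.6]), array([96.5, 96.1]), -64.4, 618) [ 0.42381383 -0.010548    0.00340055] [[425.0726, -13.2374]]
mat 0.55 (array([795.7,  39.7]), array([172. , 109.6]), -53.3, 411) [0.75988501 0.09044895 0.00761434] [[788.3477, 34.0872]]
[(array([ 0.4203, -0.0135,  0.0048]), 0.73)]
top foot [] pile [((array([589.7,  65.1]), array([49.7, 35.2]), 79.3, 160), 0.1207)]
[(array([ 0.4242, -0.0136,  0.0045]), 0.49)]
```

Request:
{"api": "play_rows", "payload": {
  "deltas": [
    [[0,0,1.5,0,0,0,0.1],[0,0,2.5,0,0,0,0.1],[0,0,3,0,0,0,0.1],[0,0,3.3,0,0,0,0.1],[0,0,3.6,0,0,0,0.1],[0,0,3.9,0,0,0,0.1],[0,0,4.2,0,0,0,0.1],[0,0,4.5,0,0,0,0.1],[0,0,4.5,0,0,0,0.1]]
  ]
}}

```text
clock: 22.83
eef_pos: [0.6209, 0.0608, 0.1441]
eef_rot: [0.0, 0.997, -0.071, -0.0]
wrist_force: [-2.6, 0.2, 4.0]
gripper_width: 0.321
grip_force: 30.0
```

Request:
{"api": "play_rows", "payload": {
  "deltas": [
    [[0,0,0.2,0,0,0,0.1],[0,0,0.4,0,0,0,0.1],[0,0,0.6,0,0,0,0.1],[0,0,0.7,0,0,0,0.1],[0,0,0.7,0,0,0,0.1],[0,0,0.7,0,0,0,0.1]]
  ]
}}

```text
clock: 23.33
eef_pos: [0.6213, 0.0608, 0.1382]
eef_rot: [0.0, 0.997, -0.071, 0.0]
wrist_force: [-4.5, -0.5, 6.9]
gripper_width: 0.322
grip_force: 30.0
```

```bash
python3 -c "
from h import *
p=cur(); print(np.round(ctrl.sense()['wrist_torque'],2))
im,P,b=look('side'); print('pile',bricks(P,im,.093,.125,(.5,.75,-.02,.13)))
"
```

```text
cur [ 0.6213  0.0608  0.1382 -8.1847] t 23.33 w 0.322 gf 30.0 F [-4.5 -0.5  6.9] j6 1.69
[0.07 1.19 0.02]
pile [((array([619.1,  60.3]), array([125.5,  76.9]), -8.0, 554), 0.1036)]
```

```bash
cat >> h.py <<'E'
def tilt(P,zlo,zhi,c=(.6212,.06),yaw=-8.2,h=(.05,.025)):
    a=np.radians(yaw); d=P[...,:2]-np.array(c); u=d@[np.cos(a),np.sin(a)]; v=d@[-np.sin(a),np.cos(a)]
    m=(abs(u)<h[0])&(abs(v)<h[1])&(P[...,2]>zlo)&(P[...,2]<zhi)
    A=np.c_[u[m],v[m],np.ones(m.sum())]; z=P[...,2][m]
    k=np.ones(len(z),bool)
    for _ in range(6):
        s=np.linalg.lstsq(A[k],z[k],rcond=None)[0]; r=z-A@s; k=abs(r)<.0015
    return np.round(s,4),k.sum(),len(z)
E
python3 -c "
from h import *
for c in('side','top'):
    im,P,b=look(c); print(c,tilt(P,.09,.115),tilt(P,.095,.115)); save('p_'+c+'.png',im,(200,100,300,220),4)
"
```

```text
side (array([-0.0075, -0.0381,  0.1031]), np.int64(139), 274) (array([-0.0115, -0.0269,  0.1032]), np.int64(139), 254)
top (array([0.0202, 0.0106, 0.1044]), np.int64(67), 143) (array([-0.0019,  0.0004,  0.104 ]), np.int64(68), 140)
```

View pics/p_side.png

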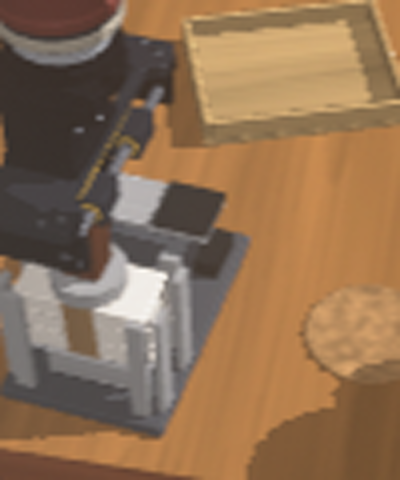

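The pile looks level, with its top at about 0.1035 and the foot central on it at (90,275). There are still about 3 mm to the stop, so I'll keep going.

Request:
{"api": "play_rows", "payload": {
  "deltas": [
    [[0,0,0.1,0,0,0,0.1],[0,0,0.2,0,0,0,0.1],[0,0,0.3,0,0,0,0.1],[0,0,0.3,0,0,0,0.1]]
  ]
}}

```text
clock: 23.82
eef_pos: [0.6212, 0.0608, 0.1353]
eef_rot: [0.0, 0.997, -0.071, 0.0]
wrist_force: [-4.3, -1.1, 8.7]
gripper_width: 0.314
grip_force: 30.0
```

Request:
{"api": "play_rows", "payload": {
  "deltas": [
    [[0,0,0.1,0,0,0,0.1],[0,0,0.1,0,0,0,0.1],[0,0,0.1,0,0,0,0.1]]
  ]
}}

```text
clock: 24.07
eef_pos: [0.6216, 0.0608, 0.1349]
eef_rot: [0.0, 0.997, -0.071, 0.001]
wrist_force: [-5.2, -0.5, 9.9]
gripper_width: 0.318
grip_force: 30.0
```

Request:
{"api": "play_rows", "payload": {
  "deltas": [
    [[0,0,0.1,0,0,0,0.1],[0,0,0.1,0,0,0,0.1],[0,0,0.1,0,0,0,0.1]]
  ]
}}

```text
clock: 24.32
eef_pos: [0.6222, 0.0607, 0.1348]
eef_rot: [0.0, 0.997, -0.071, 0.001]
wrist_force: [-5.5, -0.5, 12.6]
gripper_width: 0.321
grip_force: 30.0
```

Request:
{"api": "play_rows", "payload": {
  "deltas": [
    [[0,0,0.1,0,0,0,0.1],[0,0,0.1,0,0,0,0.1],[0,0,0.1,0,0,0,0.1]]
  ]
}}

```text
clock: 24.57
eef_pos: [0.6229, 0.0606, 0.1346]
eef_rot: [0.0, 0.997, -0.071, 0.002]
wrist_force: [-4.4, -0.8, 14.5]
gripper_width: 0.321
grip_force: 30.0
```

Request:
{"api": "play_rows", "payload": {
  "deltas": [
    [[0,0,0.1,0,0,0,0.1],[0,0,0.1,0,0,0,0.1],[0,0,0.1,0,0,0,0.1]]
  ]
}}

```text
clock: 24.82
eef_pos: [0.6236, 0.0605, 0.1344]
eef_rot: [0.0, 0.997, -0.071, 0.003]
wrist_force: [-4.6, -1.3, 17.4]
gripper_width: 0.317
grip_force: 30.0
```

```bash
python3 -c "
from h import *
p=cur(); print(np.round(ctrl.sense()['wrist_torque'],2))
for c in('side','top'):
    im,P,b=look(c); print(c,tilt(P,.09,.115),tilt(P,.095,.115)); 
"
```

```text
cur [ 0.6236  0.0605  0.1344 -8.1798] t 24.82 w 0.317 gf 30.0 F [-4.6 -1.3 17.4] j6 1.68
[-0.17  1.33  0.  ]
side (array([-0.0424,  0.0316,  0.1   ]), np.int64(96), 316) (array([-0.0011,  0.0699,  0.1019]), np.int64(44), 293)
top (array([0.0153, 0.0118, 0.1021]), np.int64(72), 155) (array([0.0122, 0.014 , 0.102 ]), np.int64(72), 149)
```

Request:
{"api": "play_rows", "payload": {
  "deltas": [
    [[-0.05,0,0,0,-0.1,0,0.1],[-0.1,0,0,0,-0.2,0,0.1],[-0.15,0,0.05,0,-0.35,0,0.1],[-0.2,0,0.1,0,-0.35,0,0.1],[-0.2,0,0.1,0,-0.35,0,0.1],[-0.2,0,0.1,0,-0.35,0,0.1]]
  ]
}}

```text
clock: 25.42
eef_pos: [0.6234, 0.0605, 0.1345]
eef_rot: [-0.0, 0.997, -0.071, 0.002]
wrist_force: [-1.2, -1.5, 17.0]
gripper_width: 0.322
grip_force: 30.0
```

```bash
python3 -c "
from h import *
p=cur(); s=ctrl.sense();print(np.round(s['wrist_torque'],2),np.round(s['eef_rot'],4))
for c in('side','top'):
    im,P,b=look(c); print(c,tilt(P,.093,.105)); np.savez(c+'_press.npz',P=P,im=im)
    # brick halves seen either side of foot
    a=np.radians(-8.2); d=P[...,:2]-np.array([.621,.06]); u=d@[np.cos(a),np.sin(a)]; v=d@[-np.sin(a),np.cos(a)]
    for lo,hi in((-.047,-.032),(.032,.047)):
        for w in((-.02,0),(0,.02)):
            z=P[...,2][(u>lo)&(u<hi)&(v>w[0])&(v<w[1])&(P[...,2]>.09)&(P[...,2]<.115)]; print(lo,w,len(z),np.round(np.median(z),4) if len(z) else '')
"
```

```text
cur [ 0.6234  0.0605  0.1345 -8.1879] t 25.42 w 0.322 gf 30.0 F [-1.2 -1.5 17. ] j6 1.68
[-0.36  0.36 -0.  ] [-0.      0.9974 -0.0714  0.0023]
side (array([-0.0246,  0.0044,  0.0992]), np.int64(137), 213)
-0.047 (-0.02, 0) 29 0.0998
-0.047 (0, 0.02) 28 0.1005
0.032 (-0.02, 0) 4 0.0983
0.032 (0, 0.02) 29 0.099
top (array([0.0199, 0.0037, 0.1014]), np.int64(70), 134)
-0.047 (-0.02, 0) 32 0.1013
-0.047 (0, 0.02) 30 0.1007
0.032 (-0.02, 0) 0 
0.032 (0, 0.02) 0
```

The foot has drifted about 2–3 mm towards +x through arm compliance, which rocks the plate slightly. I'll back off and press again with that compensated.

Request:
{"api": "play_rows", "payload": {
  "deltas": [
    [[0,0,-0.4,0,0,0,0.1],[0,0,-0.8,0,0,0,0.1],[0,0,-1.2,0,0,0,0.1],[0,0,-1.8,0,0,0.0,0.1],[0,0,-2.5,0,0.1,0,0.1],[0,0,-3.4,0,0.2,0,0.1],[0,0,-3.4,0,0.2,0,0.1],[0,0,-3.4,0,0.2,0,0.1],[0,0,-3.4,0,0.2,0,0.1],[0,0,-3.4,0,0.2,0,0.1]]
  ]
}}

```text
clock: 26.35
eef_pos: [0.6184, 0.0612, 0.1618]
eef_rot: [-0.0, 0.997, -0.071, -0.002]
wrist_force: [0.2, 0.5, -2.2]
gripper_width: 0.317
grip_force: 30.0
```

```bash
python3 -c "
from h import *
p=cur(); s=ctrl.sense();print(np.round(s['wrist_torque'],2),np.round(s['eef_rot'],4))
for c in('side','top'):
    im,P,b=look(c); print(c,tilt(P,.114,.125),bricks(P,im,.114,.124,(.5,.75,-.02,.13)))
    # foot top extents
    z=P[...,2]; m=(z>.130)&(z<.147)&(abs(P[...,0]-.62)<.04)&(abs(P[...,1]-.06)<.04); p=P[m]
    if len(p): print(len(p),np.percentile(p,[1,50,99],axis=0).round(4).tolist())
"
```

```text
cur [ 0.6184  0.0612  0.1618 -8.1817] t 26.35 w 0.317 gf 30.0 F [ 0.2  0.5 -2.2] j6 1.69
[ 0.02  0.03 -0.01] [-1.000e-04  9.974e-01 -7.130e-02 -2.500e-03]
side (array([ 0.0002, -0.0206,  0.1193]), np.int64(152), 236) [((array([619.9,  62.2]), array([99.2, 52.5]), -6.6, 269), 0.119)]
171 [[0.5889, 0.0411, 0.1305], [0.6067, 0.0748, 0.1407], [0.6411, 0.0893, 0.1463]]
top (array([ 0.05  , -0.0033,  0.1217]), np.int64(65), 118) [((array([586.1,  65.3]), array([49.4, 27. ]), 82.4, 116), 0.12)]
52 [[0.5903, 0.0471, 0.1316], [0.5984, 0.0652, 0.1426], [0.6079, 0.0836, 0.1467]]
```

Request:
{"api": "play_rows", "payload": {
  "deltas": [
    [[0.07,0,0.5,0,0,0,0.1],[0.07,0,0.9,0,0,0,0.1],[0.05,0,1.3,0,-0.05,0,0.1],[0.0,0,1.7,0,-0.1,0,0.1],[-0.05,0,2.1,0,-0.15,0,0.1],[-0.1,0,2.5,0,-0.2,0,0.1],[-0.15,0,2.8,0,-0.25,0,0.1],[-0.18,0,3.1,0,-0.3,0,0.1],[-0.2,0,3.3,0,-0.35,0,0.1],[-0.2,0,3.3,0,-0.35,0,0.1]]
  ]
}}

```text
clock: 27.28
eef_pos: [0.6206, 0.0609, 0.1345]
eef_rot: [-0.0, 0.997, -0.071, -0.0]
wrist_force: [1.4, 0.0, 16.4]
gripper_width: 0.319
grip_force: 30.0
```

```bash
cat > t.py <<'E'
from h import *
p=cur(); s=ctrl.sense();print(np.round(s['wrist_torque'],2),np.round(s['eef_rot'],4))
for c in('side','top'):
    im,P,b=look(c); print(c,tilt(P,.093,.105))
    a=np.radians(-8.2); d=P[...,:2]-np.array([.621,.06]); u=d@[np.cos(a),np.sin(a)]; v=d@[-np.sin(a),np.cos(a)]
    for lo,hi in((-.047,-.032),(.032,.047)):
        for w in((-.02,0),(0,.02)):
            z=P[...,2][(u>lo)&(u<hi)&(v>w[0])&(v<w[1])&(P[...,2]>.09)&(P[...,2]<.115)]; print(lo,w,len(z),np.round(np.median(z),4) if len(z) else '')
E
python3 t.py
```

```text
cur [ 0.6206  0.0609  0.1345 -8.1891] t 27.28 w 0.319 gf 30.0 F [ 1.4  0.  16.4] j6 1.68
[-0.3  -0.5   0.03] [-2.000e-04  9.974e-01 -7.140e-02 -2.000e-04]
side (array([-0.0176,  0.0055,  0.0994]), np.int64(126), 204)
-0.047 (-0.02, 0) 30 0.1
-0.047 (0, 0.02) 29 0.0998
0.032 (-0.02, 0) 5 0.0985
0.032 (0, 0.02) 30 0.0983
top (array([0.1161, 0.0171, 0.1052]), np.int64(54), 116)
-0.047 (-0.02, 0) 32 0.1014
-0.047 (0, 0.02) 30 0.1015
0.032 (-0.02, 0) 0 
0.032 (0, 0.02) 0
```

```bash
cat > t2.py <<'E'
from h import *
T=[];W=[]
for i in range(10):
    im,d=eyes.read_camera('side'); P=cloud('side',d); T.append(P)
    s=ctrl.sense(); W.append(np.r_[s['wrist_force'],s['wrist_torque'],s['eef_pos']])
P=np.nanmean(T,0); print(np.round(np.mean(W,0),3)); print(tilt(P,.093,.105),tilt(P,.093,.105,h=(.047,.022)))
a=np.radians(-8.2); d=P[...,:2]-np.array([.620,.0605]); u=d@[np.cos(a),np.sin(a)]; v=d@[-np.sin(a),np.cos(a)]
for lo in np.arange(-.05,.05,.01):
    z=P[...,2][(u>lo)&(u<lo+.01)&(v>-.022)&(v<.022)&(P[...,2]>.09)&(P[...,2]<.105)]; print(round(lo,3),len(z),np.round(np.percentile(z,[20,50,80]),4) if len(z) else '')
E
python3 t2.py
```

```text
[ 1.4280e+00 -1.2070e+00  1.5449e+01 -2.6900e-01 -4.1000e-01  7.0000e-03
  6.2100e-01  6.1000e-02  1.3400e-01]
(array([-0.0183, -0.006 ,  0.0993]), np.int64(183), 223) (array([-0.0196, -0.0011,  0.0993]), np.int64(135), 145)
-0.05 48 [0.0975 0.1    0.1005]
-0.04 42 [0.0995 0.1    0.1003]
-0.03 27 [0.0996 0.1002 0.1017]
-0.02 1 [0.1014 0.1014 0.1014]
-0.01 0 
0.0 0 
0.01 2 [0.0995 0.1012 0.1029]
0.02 12 [0.0983 0.0987 0.0988]
0.03 22 [0.0984 0.0986 0.099 ]
0.04 23 [0.0981 0.0984 0.0989]
```

Request:
{"api": "play_rows", "payload": {
  "deltas": [
    [[-0.03,0,0,0,0.3,0,0.1],[-0.05,0,0,0,0.6,0,0.1],[-0.1,0,0,0,1,0,0.1],[-0.1,0,0,0,1,0,0.1],[-0.1,0,0,0,1,0,0.1]]
  ]
}}

```text
clock: 28.3
eef_pos: [0.6192, 0.0612, 0.1345]
eef_rot: [0.0, 0.997, -0.071, 0.008]
wrist_force: [0.5, -1.2, 15.3]
gripper_width: 0.32
grip_force: 30.0
```

```bash
python3 t2.py; python3 -c "
from h import *
cur();print(np.round(ctrl.sense()['eef_rot'],4))"
```

```text
[ 2.4500e-01 -1.1380e+00  1.6111e+01 -2.6700e-01 -1.0300e-01  2.0000e-03
  6.1900e-01  6.1000e-02  1.3400e-01]
(array([-0.0025, -0.0025,  0.0993]), np.int64(180), 224) (array([-0.004 ,  0.0041,  0.0994]), np.int64(138), 147)
-0.05 53 [0.0978 0.0993 0.0996]
-0.04 38 [0.0992 0.0994 0.0996]
-0.03 26 [0.0995 0.1    0.1026]
-0.02 1 [0.1008 0.1008 0.1008]
-0.01 0 
0.0 0 
0.01 3 [0.0996 0.1    0.1022]
0.02 14 [0.0988 0.0991 0.0996]
0.03 23 [0.099  0.0993 0.0997]
0.04 21 [0.0986 0.0992 0.0996]
cur [ 0.6193  0.0611  0.1345 -8.188 ] t 28.8 w 0.318 gf 30.0 F [ 0.6 -1.5 16.2] j6 1.69
[ 4.000e-04  9.974e-01 -7.140e-02  8.100e-03]
```

The pile is now level to within 0.004 rad, with its top at about 0.100, so the plate is on its stop. Hold, then lift.

Request:
{"api": "play_rows", "payload": {
  "deltas": [
    [[0,0,0.1,0,0,0,0.1],[0,0,0.1,0,0,0,0.1],[0,0,0.1,0,0,0,0.1],[0,0,0.1,0,0,0,0.1],[0,0,0.1,0,0,0,0.1],[0,0,0.1,0,0,0,0.1],[0,0,0.1,0,0,0,0.1],[0,0,0.1,0,0,0,0.1],[0,0,0.1,0,0,0,0.1],[0,0,0.1,0,0,0,0.1]]
  ]
}}

```text
clock: 29.63
eef_pos: [0.6194, 0.0611, 0.1344]
eef_rot: [0.0, 0.997, -0.071, 0.008]
wrist_force: [-2.4, -1.2, 19.9]
gripper_width: 0.319
grip_force: 30.0
```

Request:
{"api": "play_rows", "payload": {
  "deltas": [
    [[0,0,-0.5,0,0,0,0.1],[0,0,-1,0,0,0,0.1],[0,0,-1.5,0,0,0,0.1],[0,0,-2,0,0,0,0.1],[0,0,-2.5,0,0,0,0.1],[0,0,-3.5,0,0,0,0.1],[0,0,-5,0,0,0,0.1],[0,0,-6.5,0,0,0,0.1],[0,0,-6.5,0,0,0,0.1],[0,0,-6.5,0,0,0,0.1]]
  ]
}}

```text
clock: 30.47
eef_pos: [0.6153, 0.0617, 0.1938]
eef_rot: [0.0, 0.997, -0.071, 0.004]
wrist_force: [-0.1, -0.9, -3.1]
gripper_width: 0.322
grip_force: 30.0
```

```bash
python3 -c "
from h import *
p=cur();s=ctrl.sense();print(np.round(s['eef_rot'],4))
q=s['eef_rot']; A=R.from_quat(np.r_[q[1:],q[0]]); B=R.from_euler('z',-16.6,degrees=True)*R.from_euler('x',180,degrees=True)*R.from_euler('y',1,degrees=True)
print((A.inv()*B).as_rotvec(degrees=True), A.inv().apply(np.array([.425,-.0128,.19])-p[:3])*100)
for c in('side','top'):
    im,P,b=look(c); print(c,tilt(P,.114,.125),bricks(P,im,.114,.125,(.5,.75,-.02,.13)))
"
```

```text
cur [ 0.6153  0.0617  0.1938 -8.1795] t 30.47 w 0.322 gf 30.0 F [-0.1 -0.9 -3.1] j6 1.69
[ 3.000e-04  9.974e-01 -7.130e-02  3.900e-03]
[-0.10741388  0.545387    8.41980383] [-17.77622782  10.084268     0.24406337]
side (array([ 0.0046, -0.0079,  0.1197]), np.int64(278), 412) [((array([619.4,  61.2]), array([99.6, 51.6]), -7.9, 443), 0.1194)]
top (array([-0.0781,  0.0086,  0.1175]), np.int64(67), 120) [((array([586. ,  65.3]), array([49.3, 26.9]), 82.7, 120), 0.1205)]
```

Request:
{"api": "play_rows", "payload": {
  "deltas": [
    [[-3.5,2,0,0,0.1,1.4,0.1],[-7,4,0,0,0.2,2.8,0.1],[-10.5,6,0.1,-0.1,0.3,4.2,0.1],[-14,8,0.2,-0.1,0.4,6,0.1],[-17.8,10.1,0.25,-0.1,0.55,8.4,0.1],[-17.8,10.1,0.25,-0.1,0.55,8.4,0.1],[-17.8,10.1,0.25,-0.1,0.55,8.4,0.1],[-17.8,10.1,0.25,-0.1,0.55,8.4,0.1],[-17.8,10.1,0.25,-0.1,0.55,8.4,0.1]]
  ]
}}

```text
clock: 31.32
eef_pos: [0.4261, -0.013, 0.1902]
eef_rot: [0.001, 0.99, -0.144, 0.009]
wrist_force: [0.8, 1.1, -2.7]
gripper_width: 0.319
grip_force: 30.0
```

```bash
python3 -c "
from h import *
p=cur();s=ctrl.sense();print(np.round(s['eef_rot'],4))
q=s['eef_rot']; A=R.from_quat(np.r_[q[1:],q[0]]); print(A.inv().apply(np.array([.4252,-.013,.04])-p[:3])*100)
for c in('side','top'):
    im,P,b=look(c); z=P[...,2]; m=(z>.153)&(z<.174)&(abs(P[...,0]-.425)<.045)&(abs(P[...,1]+.013)<.045); p=P[m]
    print(c,len(p),np.percentile(p,[1,50,99],axis=0).round(4).tolist() if len(p) else '')
    print(bricks(P,im,.114,.125,(.5,.75,-.02,.13)))
"
```

```text
cur [ 4.26100e-01 -1.30000e-02  1.90200e-01 -1.65667e+01] t 31.32 w 0.319 gf 30.0 F [ 0.8  1.1 -2.7] j6 1.65
[ 0.0011  0.9895 -0.1441  0.0094]
[-0.3734332   0.03993986 15.01414718]
side 190 [[0.3985, -0.0272, 0.1555], [0.4233, 0.0026, 0.1687], [0.4508, 0.0158, 0.1737]]
[((array([619.5,  61. ]), array([99.9, 53.3]), -7.7, 501), 0.1194)]
top 0 
[((array([622.1,  60.4]), array([99.8, 50. ]), -8.3, 502), 0.1208)]
```

Request:
{"api": "play_rows", "payload": {
  "deltas": [
    [[-0.1,0,4,0,0,0,0.1],[-0.2,0,8,0,0,0,0.1],[-0.28,0,11,0,0,0,0.1],[-0.33,0,13,0,0,0,0.1],[-0.35,0,14,0,0,0,0.1],[-0.37,0,14.5,0,0,0,0.1],[-0.37,0,14.8,0,0,0,0.1],[-0.37,0,14.9,0,0,0,0.1],[-0.37,0,15,0,0,0,0.1],[-0.37,0,15.05,0,0,0,0.1]]
  ]
}}

```text
clock: 32.25
eef_pos: [0.4256, -0.013, 0.0407]
eef_rot: [0.001, 0.989, -0.144, 0.01]
wrist_force: [0.8, 0.9, -3.1]
gripper_width: 0.319
grip_force: 30.0
```

Request:
{"api": "play_rows", "payload": {
  "deltas": [
    [[0,0,0.05,0,0,0,0.1],[0,0,0.05,0,0,0,0.1],[0,0,0.05,0,0,0,0.1]]
  ]
}}

```text
clock: 32.5
eef_pos: [0.4246, -0.0128, 0.0394]
eef_rot: [0.001, 0.989, -0.144, 0.01]
wrist_force: [0.0, 0.5, -2.7]
gripper_width: 0.322
grip_force: 30.0
```

Request:
{"api": "play_rows", "payload": {
  "deltas": [
    [[0,0,0.05,0,0,0,0.1],[0,0,0.1,0,0,0,0.1],[0,0,0.1,0,0,0,0.1]]
  ]
}}

```text
clock: 32.75
eef_pos: [0.4246, -0.0128, 0.0387]
eef_rot: [0.001, 0.99, -0.144, 0.009]
wrist_force: [-3.5, 1.1, 5.9]
gripper_width: 0.319
grip_force: 30.0
```

Request:
{"api": "play_rows", "payload": {
  "deltas": [
    [[0,0,-0.05,0,0,0,0.1],[0,0,-0.08,0,0,0,0.4],[0,0,-0.08,0,0,0,0.5],[0,0,-0.08,0,0,0,0.7],[0,0,-0.08,0,0,0,0.8],[0,0,-0.08,0,0,0,0.8],[0,0,-0.08,0,0,0,0.8],[0,0,-0.08,0,0,0,0.8],[0,0,-1,0,0,0,0.8],[0,0,-2,0,0,0,0.8]]
  ]
}}

```text
clock: 33.58
eef_pos: [0.4232, -0.0125, 0.0581]
eef_rot: [0.001, 0.99, -0.144, 0.008]
wrist_force: [0.4, -0.1, 0.7]
gripper_width: 0.79
grip_force: 0.0
```

Request:
{"api": "play_rows", "payload": {
  "deltas": [
    [[0,0,-3,0,0,0,0.8],[0,0,-6,0,0,0,0.8],[0,0,-9,0,0,0,0.8],[0,0,-12,0,0,0,0.8],[0,0,-15,0,0,0,0.5],[0,0,-15,0,0,0,0],[0,0,-15,0,0,0,0]]
  ]
}}

```text
clock: 34.17
eef_pos: [0.4229, -0.0122, 0.2113]
eef_rot: [0.001, 0.989, -0.144, 0.012]
wrist_force: [0.1, -0.0, -0.4]
gripper_width: 0.654
grip_force: 0.0
```

```bash
python3 -c "
from h import *
p=cur();s=ctrl.sense()
f=np.load('top0.npz');P0=cloud('top',f['d']); g=np.load('side0.npz');Q0=cloud('side',g['d'])
for c,X in(('side',Q0),('top',P0)):
    im,P,b=look(c)
    for n,Y in(('before',X),('now',P)): print(c,n,bricks(Y,im,.082,.1,(.35,.5,-.1,.08)),bricks(Y,im,.008,.026,(.37,.48,-.07,.05)))
    print(bricks(P,im,.114,.125,(.5,.75,-.02,.13)),'pedal',bricks(P,im,.05,.075,(.5,.72,-.12,-.02)))
    r=eyes.place_of('pedal_pad',c); print([(np.round(a['location'],4),a['conf']) for a in r[:2]])
    r=eyes.cut_out('pedal_pad',c)
    for a in r[:1]:
        m=a['mask'].astype(bool); print('cut',rect(P,m&np.isfinite(P[...,2])),np.nanmedian(P[m],0))
    v=im.astype(int).sum(-1); m=(v<180)&(P[...,2]>.05)&(P[...,2]<.075)&(abs(P[...,0]-.59)<.09)&(abs(P[...,1]+.07)<.06); print('dark',rect(P,m))
    save('r_'+c+'.png',im,(220,120,340,240),4)
"
```

```text
cur [ 4.22900e-01 -1.22000e-02  2.11300e-01 -1.65813e+01] t 34.17 w 0.654 gf 0.0 F [ 0.1 -0.  -0.4] j6 1.65
side before [((array([424. , -12.4]), array([28.3, 27.4]), 75.0, 74), 0.0881)] [((array([424.7,  -8.4]), array([53.3, 47.7]), 2.4, 150), 0.0176)]
side now [((array([422.7, -12.2]), array([29.4, 26.6]), 73.8, 78), 0.0877)] [((array([422.6,  -7.3]), array([54.7, 45.1]), 9.3, 145), 0.0178)]
[((array([619.7,  60.4]), array([99.7, 54.4]), -8.4, 504), 0.1196)] pedal [((array([605.8, -69.9]), array([108.6,  72.9]), -7.8, 470), 0.0604)]
[(array([ 0.5745, -0.0645,  0.0619]), 0.87)]
cut (array([603.5, -67.4]), array([103.9,  52.7]), -11.2, 369) [ 0.60248761 -0.06526293  0.06056961]
dark (array([0., 0.]), array([0., 0.]), 0.0, 0)
top before [((array([426. , -14.1]), array([27.5, 26.8]), -13.5, 76), 0.0896)] [((array([426.5, -16.6]), array([58.4, 55.5]), -67.1, 140), 0.0197)]
top now [] []
[((array([622. ,  60.5]), array([99.9, 50.3]), -8.4, 506), 0.1205)] pedal [((array([608.5, -69.6]), array([108.6,  67.6]), -7.6, 528), 0.0618)]
[(array([ 0.5756, -0.0678,  0.0646]), 0.61)]
cut (array([606.9, -71.9]), array([106.3,  57.4]), -6.4, 504) [ 0.60608056 -0.06838793  0.0617485 ]
dark (array([575.4, -64.1]), array([43.8, 41.7]), 81.3, 173)
```

View pics/r_side.png

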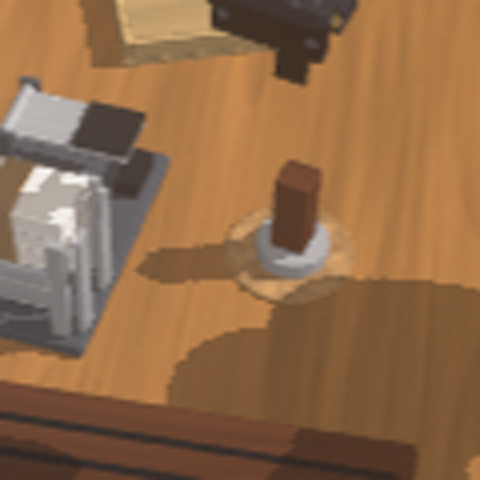

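The tamper stands upright in the middle of its mat at (295,230) in the side crop, and the pedal pad is at (110,125). I'll push the pad with closed fingers and the wrist turned 90°, so the gripper body stays clear of the pile.

```bash
cat >> h.py <<'E'
def exact(t):
    s=ctrl.sense(); q=s['eef_rot']; A=R.from_quat(np.r_[q[1:],q[0]]); B=R.from_euler('z',t[3],degrees=True)*R.from_euler('x',180,degrees=True)
    print(np.round(A.inv().apply(np.array(t[:3])-s['eef_pos'])*100,2),np.round((A.inv()*B).as_rotvec(degrees=True),2))
E
python3 -c "
from h import *
cur(); exact((.5752,-.0648,.18,81.8)); exact((.4229,-.0122,.2113,81.8))"
```

```text
cur [ 4.20400e-01 -1.17000e-02  2.06600e-01 -1.65904e+01] t 34.47 w 0.385 gf 0.0 F [-0.9 -0.1 -0.1] j6 1.65
[16.3   0.67  2.92] [  0.77  -0.67 -98.39]
[ 0.26 -0.03 -0.46] [  0.77  -0.67 -98.39]
```

Request:
{"api": "play_rows", "payload": {
  "deltas": [
    [[2,0.1,0.4,0,0,-7,0],[4,0.2,0.8,0,0,-14,0],[6,0.3,1.2,0,0,-21,0],[8,0.4,1.6,0,0,-28,0],[10,0.5,2,0,0,-35,0],[12,0.6,2.3,0,0,-42,0],[14,0.6,2.6,0,0,-49,0],[16.3,0.7,2.9,0,0,-56,0],[16.3,0.7,2.9,0,0,-63,0],[16.3,0.7,2.9,0,0,-69,0]]
  ]
}}

```text
clock: 35.3
eef_pos: [0.576, -0.0656, 0.1798]
eef_rot: [0.005, 0.896, 0.444, 0.006]
wrist_force: [-0.5, 0.9, 0.3]
gripper_width: 0.006
grip_force: 0.0
```

Request:
{"api": "play_rows", "payload": {
  "deltas": [
    [[0,0,0,0,0,-7,0],[0,0,0,0,0,-14,0],[0,0,0,0,0,-21,0],[0,0,0,0,0,-28,0],[0,0,0,0,0,-29.4,0],[0,0,0,0,0,-29.4,0],[0,0,0,0,0,-29.4,0],[0,0,0,0,0,-29.4,0]]
  ]
}}

```text
clock: 35.97
eef_pos: [0.5758, -0.0652, 0.1816]
eef_rot: [0.007, 0.757, 0.654, 0.005]
wrist_force: [0.2, 0.8, -0.1]
gripper_width: 0.005
grip_force: 0.0
```

```bash
python3 -c "
from h import *
cur(); exact((.5752,-.0648,.08,81.8)); print(ctrl.sense()['joint_pos'].round(2))
im,P,b=look('side'); print(bricks(P,im,.114,.125,(.5,.75,-.02,.13)),bricks(P,im,.06,.1,(.35,.5,-.1,.08)),bricks(P,im,.018,.035,(.4,.68,-.45,-.2)))"
```

```text
cur [ 5.75800e-01 -6.52000e-02  1.81600e-01  8.16717e+01] t 35.97 w 0.005 gf 0.0 F [ 0.2  0.8 -0.1] j6 -0.1
[ 0.06 -0.25 10.15] [ 1.01  0.13 -0.13]
[-0.25  0.13  1.71 -0.    1.29 -0.1 ]
[((array([619.3,  60.2]), array([100.4,  54.2]), -7.5, 506), 0.1194)] [((array([422.9, -11.5]), array([29.7, 27.5]), 75.4, 135), 0.0849)] [((array([ 528.7, -300.8]), array([180.2, 157.3]), 18.9, 220), 0.0231)]
```

Request:
{"api": "play_rows", "payload": {
  "deltas": [
    [[0,-0.05,3,0.2,0,0,0],[0,-0.1,6,0.5,0,0,0],[0,-0.2,9,0.8,0,0,0],[0,-0.25,11,1,0,0,0],[0.05,-0.25,12.5,1,0,0,0],[0.05,-0.3,13.2,1,0,0,0],[0.05,-0.3,13.6,1,0,0,0],[0.05,-0.3,13.6,1,0,0,0]]
  ]
}}

```text
clock: 36.68
eef_pos: [0.5744, -0.065, 0.0461]
eef_rot: [-0.0, 0.756, 0.654, -0.002]
wrist_force: [-8.6, 0.6, 11.1]
gripper_width: 0.006
grip_force: 6.5
```

Request:
{"api": "play_rows", "payload": {
  "deltas": [
    [[0,0,0.2,0,0,0,0],[0,0,0.4,0,0,0,0],[0,0,0.6,0,0,0,0],[0,0,0.8,0,0,0,0],[0,0,1,0,0,0,0],[0,0,1.2,0,0,0,0],[0,0,1.4,0,0,0,0],[0,0,1.6,0,0,0,0],[0,0,1.6,0,0,0,0]]
  ]
}}

```text
clock: 37.43
eef_pos: [0.5754, -0.0652, 0.0421]
eef_rot: [0.0, 0.756, 0.655, -0.002]
wrist_force: [-47.3, 8.1, 88.1]
gripper_width: 0.006
grip_force: 48.6
```

```bash
python3 -c "
from h import *
cur()
im,P,b=look('side'); print(bricks(P,im,.11,.135,(.5,.75,-.02,.13)),tilt(P,.114,.135))"
```

```text
cur [ 5.75400e-01 -6.52000e-02  4.21000e-02  8.18301e+01] t 37.43 w 0.006 gf 48.6 F [-47.3   8.1  88.1] j6 -0.1
[((array([619.5,  61.5]), array([99.7, 53.2]), -7.3, 615), 0.1271)] (array([-0.0084, -0.0127,  0.1274]), np.int64(305), 521)
```

I pushed too far: I mis-subtracted the approach depth, and the force is at 100 N. Easing back now to a light hold at the stop.

Request:
{"api": "play_rows", "payload": {
  "deltas": [
    [[0,0,-0.4,0,0,0,0],[0,0,-0.8,0,0,0,0],[0,0,-1.2,0,0,0,0],[0,0,-1.3,0,0,0,0],[0,0,-1.3,0,0,0,0],[0,0,-1.3,0,0,0,0]]
  ]
}}

```text
clock: 37.98
eef_pos: [0.5746, -0.065, 0.0447]
eef_rot: [0.0, 0.756, 0.654, -0.001]
wrist_force: [-10.9, 1.5, 14.2]
gripper_width: 0.007
grip_force: 7.9
```

```bash
python3 -c "
from h import *
cur()
im,P,b=look('side'); print(bricks(P,im,.11,.135,(.5,.75,-.02,.13)),tilt(P,.114,.135))"
```

```text
cur [ 5.74600e-01 -6.50000e-02  4.47000e-02  8.17634e+01] t 37.98 w 0.007 gf 7.9 F [-10.9   1.5  14.2] j6 -0.1
[((array([619.7,  60.2]), array([100.7,  55.2]), -8.2, 600), 0.1251)] (array([ 0.0072, -0.011 ,  0.1256]), np.int64(315), 492)
```

Request:
{"api": "play_rows", "payload": {
  "deltas": [
    [[0,0,0.15,0,0,0,0],[0,0,0.3,0,0,0,0],[0,0,0.3,0,0,0,0],[0,0,0.3,0,0,0,0],[0,0,0.3,0,0,0,0],[0,0,0.3,0,0,0,0],[0,0,0.3,0,0,0,0],[0,0,0.3,0,0,0,0],[0,0,0.3,0,0,0,0],[0,0,0.3,0,0,0,0]]
  ]
}}

```text
clock: 38.87
eef_pos: [0.5749, -0.065, 0.044]
eef_rot: [0.0, 0.756, 0.655, -0.002]
wrist_force: [-17.9, 2.9, 30.5]
gripper_width: 0.007
grip_force: 17.0
```

Request:
{"api": "play_rows", "payload": {
  "deltas": [
    [[0,0,-0.3,0,0,0,0],[0,0,-0.6,0,0,0,0],[0,0,-0.9,0,0,0,0],[0,0,-1.2,0,0,0,0],[0,0,-1.5,0,0,0,0],[0,0,-1.9,0,0,0,0],[0,0,-2.4,0,0,0,0],[0,0,-4,0,0,0,0],[0,0,-8,0,0,0,0],[0,0,-12,0,0,0,0]]
  ]
}}

```text
clock: 39.7
eef_pos: [0.5742, -0.0643, 0.1593]
eef_rot: [-0.0, 0.756, 0.655, -0.002]
wrist_force: [1.4, -0.5, 0.1]
gripper_width: 0.006
grip_force: 0.0
```

```bash
python3 -c "
from h import *
cur()
for c in('side','top'):
    im,P,b=look(c); print(c,bricks(P,im,.11,.135,(.5,.75,-.02,.13)),tilt(P,.114,.135),bricks(P,im,.05,.075,(.5,.72,-.12,-.02)))
    print(bricks(P,im,.06,.1,(.35,.5,-.1,.08)),bricks(P,im,.018,.035,(.4,.68,-.45,-.2)))"
```

```text
cur [ 5.74200e-01 -6.43000e-02  1.59300e-01  8.17778e+01] t 39.7 w 0.006 gf 0.0 F [ 1.4 -0.5  0.1] j6 -0.1
side [((array([622. ,  60.2]), array([106.3,  54.7]), -7.1, 540), 0.1192)] (array([-0.0022,  0.0037,  0.1195]), np.int64(290), 468) [((array([605.7, -69.9]), array([109. ,  73.8]), -7.0, 464), 0.0601)]
[((array([422.4, -11.8]), array([30.8, 27.2]), 73.4, 134), 0.0855)] [((array([ 529.6, -302.4]), array([179.7, 152.3]), 19.3, 213), 0.0228)]
top [((array([622. ,  60.3]), array([100.2,  50. ]), -8.0, 521), 0.1206)] (array([0.0034, 0.0036, 0.1206]), np.int64(250), 509) []
[] [((array([ 532.5, -304.1]), array([179.6, 151.6]), 19.0, 295), 0.0247)]
```

The pedal reached its stop, was held about 0.7 s and has come back up. The pile is seated at 0.120 again. Next, unload: back over the pile with the wrist turned to the bed's yaw.

```bash
python3 -c "
from h import *
exact((.621,.0603,.205,-8.2))
for p in((.621,.0603,.205,-8.2),): print(delta(p,(.531,-.304,.205,19.1)),delta((.531,-.304,.205,19.1),p))"
```

```text
[13.05  2.21 -3.65] [ 0.88 -0.54 89.99]
[-3.71, 37.34, 0.0, -0.0, 0.0, -27.3] [20.43, -31.48, -0.0, 0.0, -0.0, 27.3]
```

Request:
{"api": "play_rows", "payload": {
  "deltas": [
    [[1,0.2,-1,0,0,7,0.3],[2,0.4,-2,0,0,14,0.6],[4,0.6,-3,0,0,21,1],[6,1,-3.65,0,0,28,1],[8,1.4,-3.65,0,0,35,1],[10,1.7,-3.65,0,0,42,1],[12,2,-3.65,0,0,49,1],[13.05,2.2,-3.65,0,0,56,1],[13.05,2.2,-3.65,0,0,63,1],[13.05,2.2,-3.65,0,0,70,1]]
  ]
}}

```text
clock: 40.63
eef_pos: [0.6164, 0.0625, 0.196]
eef_rot: [0.001, 0.995, 0.1, 0.001]
wrist_force: [-0.8, 0.1, 0.2]
gripper_width: 0.677
grip_force: 0.0
```

Request:
{"api": "play_rows", "payload": {
  "deltas": [
    [[0,0,0,0,0,7,1],[0,0,0,0,0,14,1],[0,0,0,0,0,20,1],[0,0,0,0,0,20,1],[0,0,0,0,0,20,1],[0,0,0,0,0,20,1]]
  ]
}}

```text
clock: 41.13
eef_pos: [0.616, 0.0614, 0.1961]
eef_rot: [0.001, 0.998, -0.07, 0.0]
wrist_force: [0.7, -0.5, -0.3]
gripper_width: 0.991
grip_force: 0.0
```

```bash
python3 -c "
from h import *
cur(); exact((.621,.0603,.105,-8.2))
im,P,b=look('side'); print(bricks(P,im,.114,.125,(.5,.75,-.02,.13)))"
```

```text
cur [ 0.616   0.0614  0.1961 -8.0199] t 41.13 w 0.991 gf 0.0 F [ 0.7 -0.5 -0.3] j6 1.68
[0.5  0.02 9.11] [ 0.13 -0.06  0.18]
[((array([619.5,  61. ]), array([99.9, 53.3]), -7.8, 482), 0.1195)]
```

Request:
{"api": "play_rows", "payload": {
  "deltas": [
    [[0.2,0,2,0,0,0.2,1],[0.5,0,4,0.1,0,0.2,1],[0.5,0,6,0.1,0,0.2,1],[0.5,0,7.5,0.1,0,0.2,1],[0.5,0,8.5,0.1,0,0.2,1],[0.5,0,9,0.1,0,0.2,1],[0.5,0,9.1,0.1,0,0.2,0.9],[0.5,0,9.1,0.1,0,0.2,0.7],[0.5,0,9.1,0.1,0,0.2,0.5],[0.5,0,9.1,0.1,0,0.2,0.3]]
  ]
}}

```text
clock: 42.02
eef_pos: [0.6217, 0.0604, 0.1065]
eef_rot: [0.0, 0.997, -0.073, 0.001]
wrist_force: [0.1, -0.3, -0.2]
gripper_width: 0.778
grip_force: 0.0
```

Request:
{"api": "play_rows", "payload": {
  "deltas": [
    [[0,0,0,0,0,0,0.3],[0,0,0,0,0,0,0.3],[0,0,0,0,0,0,0.3],[0,0,0,0,0,0,0.3],[0,0,0,0,0,0,0.3]]
  ]
}}

```text
clock: 42.43
eef_pos: [0.6211, 0.0605, 0.1055]
eef_rot: [0.0, 0.997, -0.073, 0.001]
wrist_force: [-0.0, 1.4, 1.3]
gripper_width: 0.574
grip_force: 30.0
```

Request:
{"api": "play_rows", "payload": {
  "deltas": [
    [[0,0,-2,0,0,0,0.3],[0,0,-4,0,0,0,0.3],[0,0,-7,0,0,0,0.3],[0,0,-10,0,0,0,0.3]]
  ]
}}

```text
clock: 42.77
eef_pos: [0.6195, 0.0605, 0.2046]
eef_rot: [0.0, 0.997, -0.073, -0.001]
wrist_force: [1.3, 0.5, -1.1]
gripper_width: 0.569
grip_force: 30.0
```

Request:
{"api": "play_rows", "payload": {
  "deltas": [
    [[-0.4,3.7,0,0,0,-2.5,0.3],[-0.8,7.5,0,0,0,-5,0.3],[-1.1,11.2,0,0,0,-8,0.3],[-1.5,15,0,0,0,-11,0.3],[-1.9,18.7,0,0,0,-14,0.3],[-2.3,22.5,0,0,0,-17,0.3],[-2.6,26.2,0,0,0,-20,0.3],[-3,30,0,0,0,-23,0.3],[-3.4,33.7,0,0,0,-27.3,0.3],[-3.7,37.3,0,0,0,-27.3,0.3]]
  ]
}}

```text
clock: 43.6
eef_pos: [0.5285, -0.3047, 0.2049]
eef_rot: [0.0, 0.986, 0.166, -0.0]
wrist_force: [1.9, 0.0, -1.6]
gripper_width: 0.568
grip_force: 30.0
```

```bash
python3 -c "
from h import *
cur(); exact((.531,-.304,.1,19.1)); cur();
for c in('side','top'):
    im,P,b=look(c); print(bricks(P,im,.018,.035,(.4,.68,-.45,-.2)),bricks(P,im,.09,.112,(.5,.75,-.02,.13)),bricks(P,im,.06,.1,(.35,.5,-.1,.08)))"
```

```text
cur [ 0.5285 -0.3047  0.2049 19.1201] t 43.6 w 0.568 gf 30.0 F [ 1.9  0.  -1.6] j6 0.59
[2.600e-01 1.000e-02 1.049e+01] [0.02 0.01 0.02]
cur [ 0.5285 -0.3047  0.2049 19.1201] t 43.6 w 0.568 gf 30.0 F [ 1.9  0.  -1.6] j6 0.59
[((array([ 529.3, -301.9]), array([181.1, 156.2]), 18.5, 318), 0.0232)] [((array([618.9,  60.3]), array([125.6,  78.5]), -7.3, 719), 0.1013)] [((array([422.8, -12.1]), array([30.2, 27.5]), 74.4, 135), 0.0843)]
[((array([ 532.4, -304.2]), array([179.6, 152.3]), 18.8, 279), 0.0254)] [((array([629.2,  58.9]), array([108.1,  55.2]), -8.3, 535), 0.1026)] [((array([425.3, -13.2]), array([28.2, 26.8]), 72.2, 82), 0.0885)]
```

Request:
{"api": "play_rows", "payload": {
  "deltas": [
    [[0.2,0,4,0,0,0,0.3],[0.2,0,8,0,0,0,0.3],[0.2,0,12,0,0,0,0.3],[0.2,0,15,0,0,0,0.3],[0.2,0,17,0,0,0,0.3],[0.2,0,18.2,0,0,0,0.3],[0.2,0,18.9,0,0,0,0.3],[0.2,0,19.3,0,0,0,0.3],[0.2,0,19.4,0,0,0,0.3],[0.2,0,19.4,0,0,0,0.3]]
  ]
}}

```text
clock: 44.53
eef_pos: [0.5327, -0.3031, 0.0127]
eef_rot: [0.001, 0.986, 0.164, 0.001]
wrist_force: [0.2, 0.5, -0.8]
gripper_width: 0.571
grip_force: 30.0
```

Request:
{"api": "play_rows", "payload": {
  "deltas": [
    [[0,0,0.05,0,0,0,0.3],[0,0,0.05,0,0,0,0.5],[0,0,0.05,0,0,0,0.7],[0,0,0.05,0,0,0,0.8],[0,0,0.05,0,0,0,0.8],[0,0,0,0,0,0,0.8],[0,0,-3,0,0,0,0.8],[0,0,-7,0,0,0,0.9],[0,0,-11,0,0,0,1],[0,0,-15,0,0,0,1]]
  ]
}}

```text
clock: 45.37
eef_pos: [0.5312, -0.3021, 0.1627]
eef_rot: [0.0, 0.986, 0.164, -0.0]
wrist_force: [0.6, -0.3, 0.1]
gripper_width: 0.941
grip_force: 0.0
```

```bash
python3 -c "
from h import *
cur();
for c in('side','top'):
    im,P,b=look(c); print(bricks(P,im,.018,.035,(.4,.68,-.45,-.2)),bricks(P,im,.09,.112,(.5,.75,-.02,.13)),bricks(P,im,.06,.1,(.35,.5,-.1,.08)))
exact((.621,.0603,.19,-8.2))"
```

```text
cur [ 0.5312 -0.3021  0.1627 18.9113] t 45.37 w 0.941 gf 0.0 F [ 0.6 -0.3  0.1] j6 0.59
[((array([ 529.3, -304.2]), array([180.7, 158.3]), 18.6, 321), 0.0233), ((array([ 531.1, -302.5]), array([99.9, 57.3]), 19.1, 288), 0.0233)] [((array([619.5,  60. ]), array([125.3,  78.2]), -9.0, 717), 0.1014)] [((array([422.8, -11.9]), array([29.4, 29.3]), 72.8, 136), 0.0854)]
[((array([ 532.2, -303.6]), array([180.2, 151.5]), 18.7, 259), 0.0252), ((array([ 534.5, -284. ]), array([107.1,  43.7]), -4.2, 108), 0.0249)] [((array([628.9,  58.9]), array([107.8,  55.3]), -8.2, 530), 0.1027)] [((array([425.3, -13.1]), array([27.8, 26.8]), 72.0, 82), 0.0893)]
[ 19.92 -31.83  -2.17] [ 0.63 -0.68 27.12]
```

Request:
{"api": "play_rows", "payload": {
  "deltas": [
    [[2,-3.2,-2.2,0,0,3,1],[4,-6.4,-2.2,0,0,6,1],[6,-9.6,-2.2,0,0,9,1],[8,-12.8,-2.2,0,0,12,1],[10.5,-16.5,-2.2,0,0,15,1],[13,-20.5,-2.2,0,0,18,1],[15.5,-24.5,-2.2,0,0,21,1],[18,-28.5,-2.2,0,0,24,1],[19.9,-31.8,-2.2,0,0,27.1,1],[19.9,-31.8,-2.2,0,0,27.1,1]]
  ]
}}

```text
clock: 46.3
eef_pos: [0.617, 0.0682, 0.1828]
eef_rot: [-0.001, 0.997, -0.071, 0.0]
wrist_force: [-0.2, -0.6, 0.4]
gripper_width: 0.998
grip_force: 0.0
```

Request:
{"api": "play_rows", "payload": {
  "deltas": [
    [[0,0,0,0,0,0,1],[0,0,0,0,0,0,1],[0,0,0,0,0,0,1]]
  ]
}}

```text
clock: 46.55
eef_pos: [0.6165, 0.0621, 0.1826]
eef_rot: [0.001, 0.997, -0.071, -0.0]
wrist_force: [-0.7, -0.3, 0.1]
gripper_width: 1.0
grip_force: 0.0
```

```bash
python3 -c "
from h import *
cur(); exact((.621,.0603,.087,-8.2))
for c in('side','top'):
    im,P,b=look(c); print(bricks(P,im,.018,.035,(.4,.68,-.45,-.2)),bricks(P,im,.096,.106,(.5,.75,-.02,.13)))
"
```

```text
cur [ 0.6165  0.0621  0.1826 -8.1853] t 46.55 w 1.0 gf 0.0 F [-0.7 -0.3  0.1] j6 1.69
[0.47 0.1  9.56] [ 0.08 -0.01  0.01]
[((array([ 529.6, -303.9]), array([179.7, 157.6]), 18.8, 322), 0.0232), ((array([ 530.5, -301.9]), array([101.3,  56.9]), 20.3, 283), 0.023)] [((array([627.1,  60.6]), array([108.2,  60.8]), -8.3, 488), 0.1016)]
[((array([ 532.4, -303.8]), array([179.6, 151.4]), 18.9, 402), 0.0251), ((array([ 533.6, -303.6]), array([98.8, 51. ]), 19.1, 458), 0.0249)] [((array([593.1,  62.6]), array([49.6, 34.4]), 81.6, 167), 0.1029)]
```

Request:
{"api": "play_rows", "payload": {
  "deltas": [
    [[0.2,0.1,2,0,0,0,1],[0.47,0.1,4,0,0,0,1],[0.47,0.1,6,0,0,0,1],[0.47,0.1,8,0,0,0,1],[0.47,0.1,9,0,0,0,1],[0.47,0.1,9.4,0,0,0,1],[0.47,0.1,9.5,0,0,0,0.9],[0.47,0.1,9.5,0,0,0,0.7],[0.47,0.1,9.5,0,0,0,0.5],[0.47,0.1,9.5,0,0,0,0.3]]
  ]
}}

```text
clock: 47.48
eef_pos: [0.6224, 0.061, 0.0896]
eef_rot: [0.0, 0.997, -0.071, 0.002]
wrist_force: [-0.2, 0.9, 0.5]
gripper_width: 0.782
grip_force: 0.0
```

Request:
{"api": "play_rows", "payload": {
  "deltas": [
    [[0,0,0,0,0,0,0.3],[0,0,0,0,0,0,0.3],[0,0,0,0,0,0,0.3],[0,0,0,0,0,0,0.3],[0,0,0,0,0,0,0.3]]
  ]
}}

```text
clock: 47.9
eef_pos: [0.6217, 0.0611, 0.0886]
eef_rot: [0.0, 0.997, -0.071, 0.001]
wrist_force: [-0.5, 0.3, 2.4]
gripper_width: 0.574
grip_force: 30.0
```

```bash
python3 -c "
from h import *
p=cur(); p[2]+=.10; print(delta(p,(.532,-.303,.187,19.1)))"
```

```text
cur [ 0.6217  0.0611  0.0886 -8.1798] t 47.9 w 0.574 gf 30.0 F [-0.5  0.3  2.4] j6 1.69
[-3.7, 37.32, 0.16, 0.0, 0.0, -27.28]
```

Request:
{"api": "play_rows", "payload": {
  "deltas": [
    [[0,0,-2,0,0,0,0.3],[0,0,-4,0,0,0,0.3],[0,0,-7,0,0,0,0.3],[0,0,-10,0,0,0,0.3]]
  ]
}}

```text
clock: 48.23
eef_pos: [0.6201, 0.0614, 0.1876]
eef_rot: [0.0, 0.997, -0.071, -0.001]
wrist_force: [0.9, -0.3, -1.0]
gripper_width: 0.569
grip_force: 30.0
```

Request:
{"api": "play_rows", "payload": {
  "deltas": [
    [[-0.4,3.7,0,0,0,-2.5,0.3],[-0.8,7.5,0,0,0,-5,0.3],[-1.1,11.2,0,0,0,-8,0.3],[-1.5,15,0,0,0,-11,0.3],[-1.9,18.7,0,0,0,-14,0.3],[-2.3,22.5,0,0,0,-17,0.3],[-2.6,26.2,0,0,0,-20,0.3],[-3,30,0,0,0,-23,0.3],[-3.4,33.7,0,0,0,-27.3,0.3],[-3.7,37.3,0,0,0,-27.3,0.3]]
  ]
}}

```text
clock: 49.07
eef_pos: [0.5305, -0.3042, 0.1879]
eef_rot: [0.0, 0.986, 0.168, 0.0]
wrist_force: [0.6, -0.7, -0.8]
gripper_width: 0.567
grip_force: 30.0
```

Request:
{"api": "play_rows", "payload": {
  "deltas": [
    [[0,0,0,0,0,0,0.3],[0,0,0,0,0,0,0.3],[0,0,0,0,0,0,0.3]]
  ]
}}

```text
clock: 49.32
eef_pos: [0.5313, -0.3022, 0.1877]
eef_rot: [-0.0, 0.986, 0.166, 0.0]
wrist_force: [0.7, 0.4, -1.4]
gripper_width: 0.567
grip_force: 30.0
```

```bash
python3 -c "
from h import *
cur(); exact((.532,-.303,.0295,19.1))
im,P,b=look('side'); print(bricks(P,im,.018,.035,(.4,.68,-.45,-.2)),bricks(P,im,.078,.09,(.5,.75,-.02,.13)))
"
```

```text
cur [ 0.5313 -0.3022  0.1877 19.0626] t 49.32 w 0.567 gf 30.0 F [ 0.7  0.4 -1.4] j6 0.59
[ 0.03  0.11 15.82] [-0.03 -0.01 -0.04]
[((array([ 529. , -302.6]), array([180.3, 157.7]), 19.2, 335), 0.0229), ((array([ 531.5, -303.8]), array([100.5,  57. ]), 20.0, 285), 0.0232)] [((array([621.4,  54.7]), array([111.7,  69.7]), 2.2, 499), 0.0835)]
```

Request:
{"api": "play_rows", "payload": {
  "deltas": [
    [[0,0,3,0,0,0,0.3],[0,0,6,0,0,0,0.3],[0,0,9,0,0,0,0.3],[0,0,12,0,0,0,0.3],[0,0,14,0,0,0,0.3],[0,0,15,0,0,0,0.3],[0,0,15.4,0,0,0,0.3],[0,0,15.7,0,0,0,0.3],[0,0,15.8,0,0,0,0.3],[0,0,15.8,0,0,0,0.3]]
  ]
}}

```text
clock: 50.2
eef_pos: [0.5328, -0.3033, 0.0318]
eef_rot: [0.001, 0.986, 0.166, 0.001]
wrist_force: [0.2, -0.2, -0.7]
gripper_width: 0.567
grip_force: 30.0
```

Request:
{"api": "play_rows", "payload": {
  "deltas": [
    [[0,0,0.05,0,0,0,0.3],[0,0,0.05,0,0,0,0.5],[0,0,0.05,0,0,0,0.7],[0,0,0.05,0,0,0,0.8],[0,0,0.05,0,0,0,0.8],[0,0,0,0,0,0,0.8],[0,0,-3,0,0,0,0.8],[0,0,-7,0,0,0,0.9],[0,0,-11,0,0,0,1],[0,0,-15,0,0,0,1]]
  ]
}}

```text
clock: 51.03
eef_pos: [0.5311, -0.3024, 0.1817]
eef_rot: [0.0, 0.986, 0.166, -0.0]
wrist_force: [0.6, -0.3, -0.2]
gripper_width: 0.943
grip_force: 0.0
```

```bash
python3 -c "
from h import *
cur();
for c in('side','top'):
    im,P,b=look(c); print(bricks(P,im,.018,.05,(.4,.68,-.45,-.2)),bricks(P,im,.078,.09,(.5,.75,-.02,.13)),bricks(P,im,.06,.1,(.35,.5,-.1,.08)))
exact((.621,.0603,.18,-8.2))"
```

```text
cur [ 0.5311 -0.3024  0.1817 19.108 ] t 51.03 w 0.943 gf 0.0 F [ 0.6 -0.3 -0.2] j6 0.59
[((array([ 529.3, -302.9]), array([180.5, 157.2]), 18.7, 326), 0.023), ((array([ 533.5, -303.4]), array([100.9,  60. ]), 17.4, 400), 0.0402)] [((array([624.9,  55.2]), array([108.9,  60.4]), -9.5, 493), 0.0834)] [((array([422.4, -12.5]), array([30.4, 27. ]), 72.8, 129), 0.0852)]
[((array([ 532.6, -304.1]), array([179.5, 151.7]), 19.1, 256), 0.0248), ((array([ 534.3, -286.4]), array([108.6,  46.3]), -0.8, 187), 0.0407)] [((array([626. ,  57.5]), array([103.5,  51.4]), -9.2, 483), 0.0848)] [((array([425.4, -13.1]), array([27.8, 27. ]), 73.2, 82), 0.0895)]
[ 20.04 -31.81   0.73] [ 0.63 -0.68 27.31]
```

Request:
{"api": "play_rows", "payload": {
  "deltas": [
    [[2,-3.2,0,0,0,3,1],[4,-6.4,0,0,0,6,1],[6,-9.6,0,0,0,9,1],[8,-12.8,0,0,0,12,1],[10.5,-16.5,0,0,0,15,1],[13,-20.5,0,0,0,18,1],[15.5,-24.5,0,0,0,21,1],[18,-28.5,0,0,0,24,1],[20,-31.8,0,0,0,27.3,1],[20,-31.8,0,0,0,27.3,1]]
  ]
}}

```text
clock: 51.97
eef_pos: [0.6166, 0.0684, 0.1797]
eef_rot: [-0.001, 0.997, -0.071, 0.0]
wrist_force: [-0.3, -0.2, -0.3]
gripper_width: 0.999
grip_force: 0.0
```

Request:
{"api": "play_rows", "payload": {
  "deltas": [
    [[0,0,0,0,0,0,1],[0,0,0,0,0,0,1],[0,0,0,0,0,0,1]]
  ]
}}

```text
clock: 52.22
eef_pos: [0.6161, 0.0624, 0.1796]
eef_rot: [0.001, 0.997, -0.071, -0.0]
wrist_force: [0.1, -0.5, 0.4]
gripper_width: 1.002
grip_force: 0.0
```

```bash
python3 -c "
from h import *
cur(); exact((.621,.0603,.069,-8.2))
for c in('side','top'):
    im,P,b=look(c); print(bricks(P,im,.018,.05,(.4,.68,-.45,-.2)),bricks(P,im,.078,.088,(.5,.75,-.02,.13)),tilt(P,.078,.09))
"
```

```text
cur [ 0.6161  0.0624  0.1796 -8.186 ] t 52.22 w 1.002 gf 0.0 F [ 0.1 -0.5  0.4] j6 1.69
[ 0.51  0.13 11.06] [ 0.08 -0.    0.01]
[((array([ 529.7, -304.2]), array([180.1, 155.7]), 18.8, 324), 0.023), ((array([ 533., -302.]), array([102.7,  56.7]), 21.7, 406), 0.0404)] [((array([624.6,  55.9]), array([109.1,  59.9]), -8.4, 478), 0.0833)] (array([0.0019, 0.0053, 0.0834]), np.int64(284), 439)
[((array([ 532.3, -303.6]), array([179.6, 150.7]), 19.1, 406), 0.025), ((array([ 535. , -303.1]), array([102. ,  51.9]), 19.2, 534), 0.0423)] [((array([593.3,  62.2]), array([49.9, 37.1]), 81.3, 177), 0.0845)] (array([-0.0091,  0.0125,  0.0844]), np.int64(100), 182)
```

Request:
{"api": "play_rows", "payload": {
  "deltas": [
    [[0.2,0.1,3,0,0,0,1],[0.5,0.1,6,0,0,0,1],[0.5,0.1,8,0,0,0,1],[0.5,0.1,9.5,0,0,0,1],[0.5,0.1,10.5,0,0,0,1],[0.5,0.1,10.9,0,0,0,1],[0.5,0.1,11,0,0,0,0.9],[0.5,0.1,11,0,0,0,0.7],[0.5,0.1,11,0,0,0,0.5],[0.5,0.1,11,0,0,0,0.3]]
  ]
}}

```text
clock: 53.15
eef_pos: [0.6223, 0.0614, 0.0716]
eef_rot: [0.0, 0.997, -0.071, 0.002]
wrist_force: [0.2, -0.7, 0.1]
gripper_width: 0.783
grip_force: 0.0
```

Request:
{"api": "play_rows", "payload": {
  "deltas": [
    [[0,0,0,0,0,0,0.3],[0,0,0,0,0,0,0.3],[0,0,0,0,0,0,0.3],[0,0,0,0,0,0,0.3],[0,0,0,0,0,0,0.3]]
  ]
}}

```text
clock: 53.57
eef_pos: [0.6216, 0.0613, 0.0706]
eef_rot: [0.0, 0.997, -0.071, 0.001]
wrist_force: [-0.9, -1.4, 3.9]
gripper_width: 0.575
grip_force: 30.0
```

```bash
python3 -c "
from h import *
p=cur(); p[2]+=.12; print(delta(p,(.532,-.303,.19,19.1)))"
```

```text
cur [ 0.6216  0.0613  0.0706 -8.1855] t 53.57 w 0.575 gf 30.0 F [-0.9 -1.4  3.9] j6 1.69
[-3.68, 37.34, 0.06, 0.0, 0.0, -27.29]
```

Request:
{"api": "play_rows", "payload": {
  "deltas": [
    [[0,0,-2,0,0,0,0.3],[0,0,-5,0,0,0,0.3],[0,0,-9,0,0,0,0.3],[0,0,-12,0,0,0,0.3]]
  ]
}}

```text
clock: 53.9
eef_pos: [0.6211, 0.0618, 0.1918]
eef_rot: [0.0, 0.997, -0.071, 0.0]
wrist_force: [1.7, 0.3, -1.0]
gripper_width: 0.57
grip_force: 30.0
```

Request:
{"api": "play_rows", "payload": {
  "deltas": [
    [[-0.4,3.7,0,0,0,-2.5,0.3],[-0.8,7.5,0,0,0,-5,0.3],[-1.1,11.2,0,0,0,-8,0.3],[-1.5,15,0,0,0,-11,0.3],[-1.9,18.7,0,0,0,-14,0.3],[-2.3,22.5,0,0,0,-17,0.3],[-2.6,26.2,0,0,0,-20,0.3],[-3,30,0,0,0,-23,0.3],[-3.4,33.7,0,0,0,-27.3,0.3],[-3.7,37.3,0,0,0,-27.3,0.3]]
  ]
}}

```text
clock: 54.73
eef_pos: [0.5304, -0.3038, 0.1898]
eef_rot: [0.0, 0.986, 0.168, -0.0]
wrist_force: [0.5, 0.3, -0.9]
gripper_width: 0.573
grip_force: 30.0
```

Request:
{"api": "play_rows", "payload": {
  "deltas": [
    [[0,0,0,0,0,0,0.3],[0,0,0,0,0,0,0.3],[0,0,0,0,0,0,0.3]]
  ]
}}

```text
clock: 54.98
eef_pos: [0.5312, -0.3019, 0.1896]
eef_rot: [-0.0, 0.986, 0.166, -0.0]
wrist_force: [0.2, 0.4, -1.5]
gripper_width: 0.569
grip_force: 30.0
```

```bash
python3 -c "
from h import *
cur(); exact((.5325,-.303,.0475,19.1))
im,P,b=look('side'); print(bricks(P,im,.018,.05,(.4,.68,-.45,-.2)),bricks(P,im,.06,.1,(.35,.5,-.1,.08)))
"
```

```text
cur [ 0.5312 -0.3019  0.1896 19.0551] t 54.98 w 0.569 gf 30.0 F [ 0.2  0.4 -1.5] j6 0.59
[ 0.09  0.15 14.21] [-0.04 -0.01 -0.04]
[((array([ 529.6, -302.9]), array([180. , 154.8]), 18.7, 331), 0.0231), ((array([ 533. , -301.5]), array([100. ,  56.1]), 18.6, 403), 0.0402)] [((array([422.1, -12.9]), array([32.3, 28.4]), 71.6, 138), 0.0856)]
```

Request:
{"api": "play_rows", "payload": {
  "deltas": [
    [[0,0,3,0,0,0,0.3],[0,0,6,0,0,0,0.3],[0,0,9,0,0,0,0.3],[0,0,11,0,0,0,0.3],[0,0,12.5,0,0,0,0.3],[0,0,13.4,0,0,0,0.3],[0,0,13.8,0,0,0,0.3],[0,0,14.1,0,0,0,0.3],[0,0,14.2,0,0,0,0.3],[0,0,14.2,0,0,0,0.3]]
  ]
}}

```text
clock: 55.87
eef_pos: [0.5323, -0.3027, 0.0494]
eef_rot: [0.001, 0.986, 0.166, 0.001]
wrist_force: [-0.4, 0.4, -0.7]
gripper_width: 0.574
grip_force: 30.0
```

Request:
{"api": "play_rows", "payload": {
  "deltas": [
    [[0,0,0.05,0,0,0,0.3],[0,0,0.05,0,0,0,0.5],[0,0,0.05,0,0,0,0.7],[0,0,0.05,0,0,0,0.8],[0,0,0.05,0,0,0,0.8],[0,0,0,0,0,0,0.8],[0,0,-3,0,0,0,0.8],[0,0,-7,0,0,0,0.9],[0,0,-11,0,0,0,1],[0,0,-15,0,0,0,1]]
  ]
}}

```text
clock: 56.7
eef_pos: [0.5311, -0.3021, 0.1997]
eef_rot: [0.0, 0.986, 0.166, -0.0]
wrist_force: [1.2, -0.0, -0.1]
gripper_width: 0.937
grip_force: 0.0
```

Request:
{"api": "play_rows", "payload": {
  "deltas": [
    [[-3,3,-1,0,0,0,1],[-6,6,-2,0,0,0,1],[-9,9,-2,0,0,0,1],[-12,12,-2,0,0,0,1],[-15,15,-2,0,0,0,1],[-18,18,-2,0,0,0,1],[-18,18,-2,0,0,0,1]]
  ]
}}

```text
clock: 57.28
eef_pos: [0.4161, -0.5371, 0.2184]
eef_rot: [0.002, 0.987, 0.163, -0.001]
wrist_force: [-0.2, 0.2, 0.2]
gripper_width: 1.0
grip_force: 0.0
```

```bash
python3 -c "
from h import *
cur()
for c in('side','top'):
    im,P,b=look(c); print(bricks(P,im,.018,.07,(.4,.68,-.45,-.2)),bricks(P,im,.05,.07,(.4,.68,-.45,-.2)),bricks(P,im,.06,.1,(.35,.5,-.1,.08)),tilt(P,.05,.07,(.532,-.303),19.1))
    for n in('cup1','gaiwan','pitcher'): print(n,[np.round(r['location'],3).tolist() for r in eyes.place_of(n,c)[:2]])
    save('end_'+c+'.png',im,None,1.5)
"
```

```text
cur [ 0.4161 -0.5371  0.2184 18.8084] t 57.28 w 1.0 gf 0.0 F [-0.2  0.2  0.2] j6 0.22
[((array([ 529.8, -304. ]), array([181.1, 157.3]), 19.7, 805), 0.0373)] [((array([ 534.2, -303.7]), array([98.3, 59. ]), 19.7, 315), 0.0593)] [((array([422.6, -12.5]), array([30.2, 27. ]), 75.2, 135), 0.0845)] (array([ 0.0043, -0.0388,  0.0596]), np.int64(163), 283)
cup1 [[0.7, 0.246, 0.06], [0.704, 0.344, 0.062]]
gaiwan [[0.782, 0.064, 0.0]]
pitcher [[0.79, -0.11, 0.002]]
[((array([ 538.5, -321.6]), array([179.8, 116.1]), 18.5, 217), 0.0248), ((array([ 524.2, -279.9]), array([179.5, 100.6]), 18.8, 190), 0.0249), ((array([ 534.9, -302.7]), array([101.5,  52.5]), 18.6, 591), 0.0599)] [((array([ 535.6, -302.5]), array([99.1, 52.6]), 19.0, 501), 0.0606)] [((array([425.3, -13.1]), array([28. , 26.7]), 72.2, 82), 0.089)] (array([0.0015, 0.0019, 0.0605]), np.int64(214), 472)
cup1 [[0.705, 0.34, 0.056], [0.703, 0.247, 0.064]]
gaiwan [[0.779, 0.065, -0.002], [0.427, -0.013, 0.046]]
pitcher [[0.791, -0.104, 0.002], [0.703, 0.244, 0.068]]
```

View pics/end_side.png

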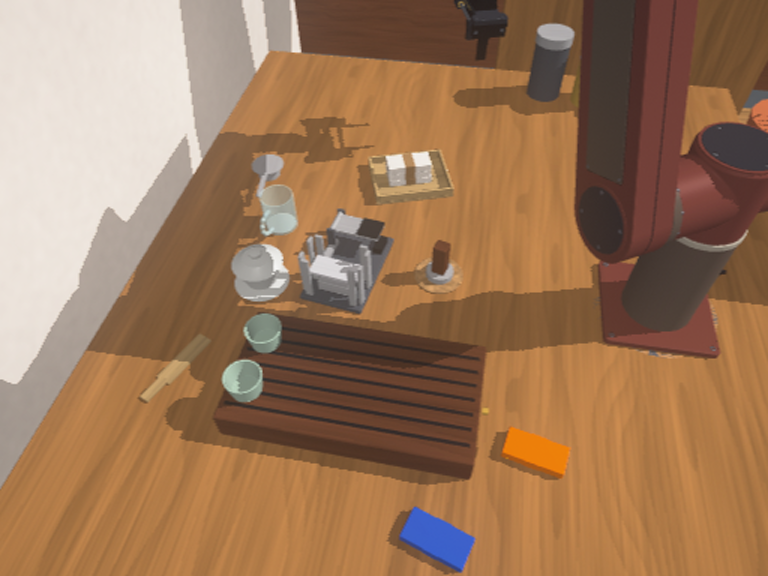

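The final side view shows the three bricks piled flat in the box at (410,170) and the tamper upright on its mat at (440,265). The press and tray are empty, and the cups, gaiwan and pitcher haven't moved.

```bash
python3 -c "
from workcell import ctrl
print(ctrl.sign_off())"
```

```text
the job is handed in; nothing more can be done
None
```

I handed the job in: all three bricks were pressed and now lie piled flat in the bamboo box, the tamper is back on its mat, the pedal was worked, and the cups, gaiwan and pitcher were not touched; one mis-set move briefly pushed the pedal at about 100 N at the wrist, under the 120 N limit.

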